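Pack tools and interlock the totes

ROBOT

A 6-joint arm with a two-finger parallel gripper is mounted at the origin on a cart in front of the work surface, level with it; the furniture and walls round the work are solid. World frame = base frame: x ahead of the robot, y to its left, z up, the work surface at z = 0. Lengths are in m, angles in rad, forces in N, time in s.
With the tool pointing down it reaches from about 0.25 to 0.725 m from the base axis. Payload 4 kg.
Tool frame: the origin (TCP) lies at the very end of the fingers, on their centre line; the grasp point (between the pads) lies 19 mm behind it; z points along the fingers, y is the line along which they close (so a half turn about z gives the same grasp; the last joint's range is limited). The gripper opens to 85 mm and grips with 20 to 120 N. Pads are 22 mm wide; open, the fingers measure 114 mm over their backs; the gripper's body (76 mm by 85 mm) begins 54 mm behind the grasp point. The pads swing forward as they close: fully open they stand 13 mm farther back than shut.
Start: joints at [1.295, 0.241, 0.005, 1.335, 0, 1.571], TCP at [0.136, 0.481, 0.231] pointing down, gripper open.
Joint ranges: [-2.72, 2.72], [-1.05, 1.87], [-1.09, 1.28], [-1.99, 2.15], [-1.42, 1.44], [-3.14, 3.14]. Speed limits (rad/s): [2.79, 2.79, 3.14, 3.14, 3.14, 3.14].

INTERFACE

Orientations are given as a unit quaternion [x, y, z, w].
In Python, from workcell import bot, vision, workorder gives the robot as it stands.
- The arm moves only by the shell command python3 -m creep 'ROWS' [OPENING]. ROWS is JSON, a list of rows, each a list of 2 entries, a list of its own where there are three numbers: the shift along the tool's x, y, z in mm, then the turn, a rotation vector about the tool's x, y, z in rad. In form: [[[dx, dy, dz], [wx, wy, wz]], ...]. A call has 1 to 12 rows; each row shifts and turns the commanded pose from where the row before left it, along the tool's axes as they then stand; what a row does not reach is not made up. A row lasts 1/8 s, in which the tool goes at most 62.5 mm and 10.7 degrees, less where a joint would pass 70% of its speed; a pose out of reach is approached as far as the arm can. A call is refused whole if a number of a shift passes 62.5 or a number of a turn 0.188, either way. A call with a gripper value outside its range is refused whole. OPENING is the finger opening in mm, from 0 to 85.4, set as the call begins (- or left out, the last holds). The fingers move at their own pace and stop on an object; the grip force is fixed at half the most. Time passes only in rows, so rows that do not move let the fingers close. It gives the time, the measured TCP pose, the force, the opening and the grip force at its end, in the units of the state.
- bot.get_obs(): the state, without advancing time (a new reading comes with each control period).
- vision.camera(name): name is "scene" or "top"; returns a dict with "image" (420x560x3 uint8, blue, green, red), "z_map" (420x560 float32, m along the optical axis (not along the pixel's ray), 0 where there is no reading), "K" (3x3 intrinsics, pixels), "rvec" (rotation vector, rad) and "tvec" (3), from world to camera coordinates, as OpenCV has them. Camera axes: x right, y down, z forward; pixel columns grow to the right and rows downward; lengths in m; the calibration is good to about 2 mm. A picture is of the moment at which its call begins.
- workorder.job_done(): hands the job in; it is judged then, once.
Trained networks look in a picture, given as the dict that the camera call returned (one of the last four; its "shot" number tells which), for a name from the list of things; names that differ only in an ending like _2 or _b are one class to them, and where a whole thing is asked for, a point or a joint stands for the part that bears it (a point fixed in the world has none). Each returns a list of dicts, best first, with "score" (0 to 1); they miss things now and then, are a little off and sometimes report something else, mostly with a low value. They report only what shows in the picture. A call takes as long as a camera call.
- vision.spot_in(picture, query): "position" ([column, row] in pixels, amid what is visible of it).
- vision.place_of(picture, query): "position" ([column, row] in pixels: a listed point, or the origin of a listed thing).
The state is a dict: "clock": time; "joint_pos": joint angles; "joint_vel": joint speeds; "tau": joint torques, N m; "eef_pos": TCP position; "tool_rot": TCP orientation; "ft_force": force on the tool from outside, world axes, zero at the start; "ft_torque": the same for the moment, N m; "grip_width": finger opening in m; "grasp_force": force on a finger pad.
Only numpy, scipy, OpenCV 4.12 (cv2) and the standard library are available. Lean on these libraries where they do the work, as an engineer would, in place of code of your own. Each camera call takes 0.05 s, during which the arm holds its last target. There are 200 camera calls.

TASK

Pack every tool lying loose on the white bench top (whichever of the cutters, the two pairs of tweezers, the marker and the drilled bar are there) into the grey tote, set the blue tote on it turned half round, so that its white end is over the grey tote's plain end and it stands in the rim seats instead of nesting, then the orange tote on the blue one, turned half round again. Finish by setting the green cover on the orange tote so that it sits seated and level, and leave the bottle and the hub alone.

Things in the scene. Friction and masses are not known exactly. Their poses are not given: they have to be found in the camera images.
- base: grey stack-and-nest tote on a black skid, fixed, empty, no spine; outside 180 (own x) x 120 (y) x 56 mm; origin at the middle of the tote's underside (6 mm above the bench), x towards its white end wall, z up. Inner floor 4 mm above the origin; inside 155 x 95 mm up to 24 mm, 170 x 110 mm above. All totes: rim slots 32 mm deep at x = -55, +15 mm; rim seats 5 mm deep, 26 mm wide at x = +55, -15 mm
- base_white_end (a point): middle of the grey tote's white end wall, 87.5 mm from its centre, 40 mm above its underside. All totes have four feet 16 mm wide, flush with the underside, at x = -55, +15 mm; on a tote turned half round they rest in the seats, the upper tote 51 mm above the lower (underside to underside), its bottom 5 mm inside the rim with 4.5 mm of play each way; same way round they drop into the slots
- blue_grip (a point): blue tote like the grey one, about 0.28 kg, loose, with a carrying spine across its middle: upright web 10 mm thick (along own x), 95 mm long (along y), top 38 mm above the tote's underside, 70 mm of free floor on either side. The point is the middle of the spine, 26 mm above the underside (22 mm above the inner floor); x points to the white end, z up
- blue_white_end (a point): middle of the blue tote's white end wall, 87.5 mm from its centre along its x, 40 mm above its underside
- orange_grip (a point): orange tote like the grey one, about 0.28 kg, loose, with a carrying spine across its middle: upright web 10 mm thick (along own x), 95 mm long (along y), top 38 mm above the tote's underside, 70 mm of free floor on either side. The point is the middle of the spine, 26 mm above the underside (22 mm above the inner floor); x points to the white end, z up
- lid_grip (a point): green cover, 0.16 kg: plate 184 (own x) x 124 (y) x 4 mm, under it a 161 x 101 x 6 mm plug that enters a tote's rim with 4.5 mm of play each way, on top a black grip 14 mm thick (x), 70 mm long (y), 34 mm high. The point is on the centre line, 32 mm above the plug's underside, 12 mm below the grip's top; seated it is 56 mm above the point of the tote below. Fits either way round; z up
- cutters_mid (a point): blue-handled flush cutters lying flat, 44 x 124 x 11 mm, long axis = own y (handles at +y, jaws at -y); 43 mm wide and solid at the middle, rigid; one of the tools that may be there; the point is its middle, half-way up
- light_tweezers_mid (a point): light-coloured tweezers lying on their side, 14 x 125 x 10 mm, long axis = own y, rigid; one of the tools that may be there; the point is its middle, half-way up
- dark_tweezers_mid (a point): black tweezers lying on their side, 14 x 125 x 10 mm, long axis = own y, rigid; one of the tools that may be there; the point is its middle, half-way up
- marker_mid (a point): white marker pen with black cap, 17 x 135 x 16 mm, long axis = own y; one of the tools that may be there; the point is its middle, half-way up
- bar_mid (a point): white drilled bar, 12 x 70 x 12 mm, long axis = own y; one of the tools that may be there; the point is its middle, half-way up
- bottle: bystander: blue solvent bottle, 64 mm across, 109 mm tall; origin at the middle of its underside
- hub: bystander: black hub, 62 x 46 x 28 mm; origin at the middle of its underside

How it is judged:
On the way, in this order (a step that is already met when the one before it is completed fails the run):
1. every tool that is there lies in the grey tote (x of cutters_mid in the frame of base between -0.08 and 0.08 m and y of cutters_mid in the frame of base between -0.05 and 0.05 m and z of cutters_mid in the frame of base between -0.001 and 0.045 m and x of light_tweezers_mid in the frame of base between -0.08 and 0.08 m and y of light_tweezers_mid in the frame of base between -0.05 and 0.05 m and z of light_tweezers_mid in the frame of base between -0.001 and 0.045 m and x of dark_tweezers_mid in the frame of base between -0.08 and 0.08 m and y of dark_tweezers_mid in the frame of base between -0.05 and 0.05 m and z of dark_tweezers_mid in the frame of base between -0.001 and 0.045 m and x of marker_mid in the frame of base between -0.08 and 0.08 m and y of marker_mid in the frame of base between -0.05 and 0.05 m and z of marker_mid in the frame of base between -0.001 and 0.045 m and x of bar_mid in the frame of base between -0.08 and 0.08 m and y of bar_mid in the frame of base between -0.05 and 0.05 m and z of bar_mid in the frame of base between -0.001 and 0.045 m), for 0.2 s.
2. the blue tote stands interlocked on the grey one, turned half round (x of blue_grip in the frame of base between -0.007 and 0.007 m and y of blue_grip in the frame of base between -0.007 and 0.007 m and z of blue_grip in the frame of base between 0.074 and 0.08 m and x of base_white_end in the frame of blue_grip below -0.078 m and angle between blue_grip's own z axis and vertical below 0.035 rad), for 0.2 s.
3. the orange tote stands interlocked on the blue one, turned half round (x of orange_grip in the frame of blue_grip between -0.007 and 0.007 m and y of orange_grip in the frame of blue_grip between -0.007 and 0.007 m and z of orange_grip in the frame of blue_grip between 0.048 and 0.054 m and x of blue_white_end in the frame of orange_grip below -0.078 m and angle between orange_grip's own z axis and vertical below 0.035 rad), for 0.2 s.
At the end, for the whole second after the job is handed in: Each tool present has its middle in the grey tote. Blue on grey, orange on blue: white end over plain end, centred within 7 mm, 51 mm up within 3 mm, level within 2 degrees. Cover on orange: centred within 7 mm, down within 3 mm, level within 1.7 degrees, square within 0.1 rad (all of step 1 and all of step 2 and all of step 3 and x of lid_grip in the frame of orange_grip between -0.007 and 0.007 m and y of lid_grip in the frame of orange_grip between -0.007 and 0.007 m and z of lid_grip in the frame of orange_grip between 0.053 and 0.059 m and angle between lid_grip's own z axis and vertical below 0.03 rad and angle between the x axis of lid_grip and the x axis of orange_grip, either way round below 0.1 rad); the robot touches nothing.
It fails at once if the bottle is moved more than 3 cm (distance of bottle from where it was at the start of the episode above 0.03 m).
It fails at once if the hub is moved more than 3 cm (distance of hub from where it was at the start of the episode above 0.03 m).
Of cutters, light_tweezers, dark_tweezers, marker, bar only 3 to 5 are there at a start; the rules pass over those that are not, and their reading is None.
At some moment in a run one of lid, cutters, light_tweezers, dark_tweezers, marker, bar may be knocked a few centimetres aside while the robot is not near it.
Once in a run the grip may slacken for a moment while it holds something.
It also fails if it takes over 210 s, if anything falls off the work surface, if the arm or the gripper's body presses on something with over 40 N, if the wrist force passes 120 N, or if a joint passes its speed limit or range.

## Working session

There is one attempt and no reset: what is moved stays moved. The work goes in short steps, Python scripts to look and compute and a shell command to move; the robot and the scene stay as the last step left them, time stands still between calls to the robot, and variables do not carry over. Pictures are saved under pics/ and viewed, at most 14 in all, crops included, and the job is handed in when it is done.

```bash
ls; mkdir -p pics
cat > h.py <<'E'
import numpy as np, cv2
from workcell import bot, vision, workorder
from scipy.spatial.transform import Rotation as R
NAMES=["base","base_white_end","blue_grip","blue_white_end","orange_grip","lid_grip","cutters_mid","light_tweezers_mid","dark_tweezers_mid","marker_mid","bar_mid","bottle","hub"]
def cam(n):
    p=vision.camera(n); p['Rm']=cv2.Rodrigues(np.array(p['rvec'],float))[0]; p['t']=np.array(p['tvec'],float).ravel(); p['K']=np.array(p['K'],float); return p
def ray(p,px):
    d=p['Rm'].T@np.linalg.inv(p['K'])@np.array([px[0],px[1],1.]); o=-p['Rm'].T@p['t']; return o,d
def atz(p,px,z):
    o,d=ray(p,px); return o+d*(z-o[2])/d[2]
def cloud(p):
    z=p['z_map']; v,u=np.mgrid[:z.shape[0],:z.shape[1]]
    c=np.stack([u,v,np.ones_like(u)],-1)@np.linalg.inv(p['K']).T*z[...,None]
    w=(c-p['t'])@p['Rm']; w[z==0]=np.nan; return w
def proj(p,X):
    return cv2.projectPoints(np.atleast_2d(np.array(X,float)),np.array(p['rvec'],float),np.array(p['tvec'],float),p['K'],None)[0][:,0]
E
python3 - <<'E'
from h import *
P={n:cam(n) for n in('scene','top')}
for n,p in P.items():
    cv2.imwrite(f'pics/{n}0.png',p['image']); c=cloud(p); print(n,'cam at',ray(p,(0,0))[0].round(3))
    for q in NAMES:
        r=vision.place_of(p,q)[:2]
        o=[]
        for a in r:
            u,v=a['position']; w=c[int(np.clip(round(v),0,419)),int(np.clip(round(u),0,559))]
            o.append((round(a['score'],2),np.round([u,v],1).tolist(),w.round(3).tolist()))
        print(q,o)
s=bot.get_obs(); print(s)
E
```

```text
pics
scene cam at [-0.001 -0.885  0.984]
base [(0.92, [237.5, 228.5], [0.467, -0.02, 0.008])]
base_white_end [(0.92, [219.1, 201.0], [0.463, 0.069, 0.04])]
blue_grip [(0.93, [296.4, 288.9], [0.462, -0.29, 0.036])]
blue_white_end [(0.69, [274.6, 262.7], [0.465, -0.199, 0.039]), (0.69, [186.3, 175.9], [0.444, 0.233, 0.026])]
orange_grip [(0.78, [183.8, 176.7], [0.436, 0.227, 0.03]), (0.53, [237.6, 227.9], [0.467, -0.02, 0.008])]
lid_grip [(0.9, [240.7, 155.6], [0.615, 0.203, 0.045]), (0.68, [291.4, 223.2], [0.593, -0.086, 0.012])]
cutters_mid [(0.84, [316.7, 241.0], [0.619, -0.167, -0.003]), (0.38, [328.2, 261.2], [0.589, -0.249, 0.014])]
light_tweezers_mid [(0.73, [274.6, 265.6], [0.465, -0.198, 0.027]), (0.47, [364.3, 289.5], [0.615, -0.358, -0.005])]
dark_tweezers_mid [(0.55, [342.4, 268.7], [0.61, -0.28, 0.001])]
marker_mid [(0.77, [329.0, 259.9], [0.594, -0.247, 0.013]), (0.44, [184.9, 179.5], [0.44, 0.235, 0.011])]
bar_mid [(0.5, [292.2, 218.1], [0.615, -0.06, -0.003])]
bottle [(0.93, [405.6, 340.1], [0.569, -0.533, 0.045]), (0.53, [317.4, 240.8], [0.619, -0.167, -0.003])]
hub [(
[... 1172 characters left out ...]
, 0.012])]
{'clock': 1.4, 'joint_pos': array([1.29502252e+00, 2.40602715e-01, 4.99932789e-03, 1.33522001e+00,
       4.88965894e-07, 1.57080897e+00]), 'joint_vel': array([-0.00012924,  0.00050952, -0.00191129, -0.0004471 , -0.00030589,
       -0.00052115]), 'tau': array([ 2.35640880e-03, -3.72206640e+01,  2.52689356e+01,  1.41187997e-03,
       -6.10179904e-05, -1.05276547e-05]), 'eef_pos': array([0.1361432 , 0.48109878, 0.23130485]), 'tool_rot': array([ 1.37456645e-01,  9.90507784e-01, -1.33710543e-05, -2.10220669e-06]), 'ft_force': array([0.79274657, 0.20515991, 0.03654446]), 'ft_torque': array([-0.01087355,  0.01380018, -0.01236158]), 'grasp_force': 0.0, 'grip_width': 0.08551964779276225}
```

Run:
```python
import cv2
a=cv2.imread('pics/top0.png')[150:270,140:420]; cv2.imwrite('pics/t1.png',cv2.resize(a,None,fx=2.85,fy=2.85,interpolation=cv2.INTER_CUBIC))
a=cv2.imread('pics/scene0.png')[130:390,150:440]; cv2.imwrite('pics/s1.png',cv2.resize(a,None,fx=2.3,fy=2.3,interpolation=cv2.INTER_CUBIC))
```

```text
(no output)
```

View pics/t1.png

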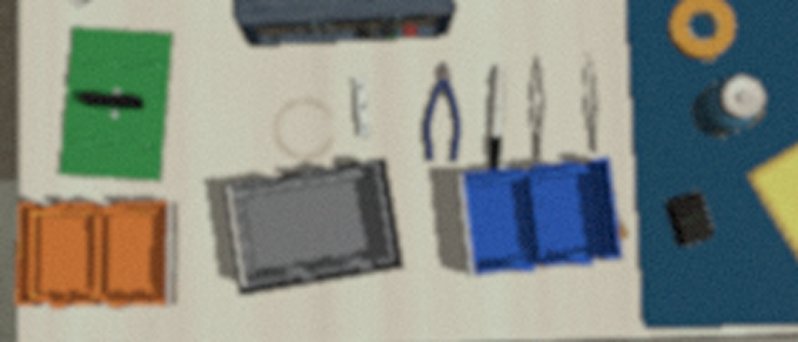

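View pics/s1.png

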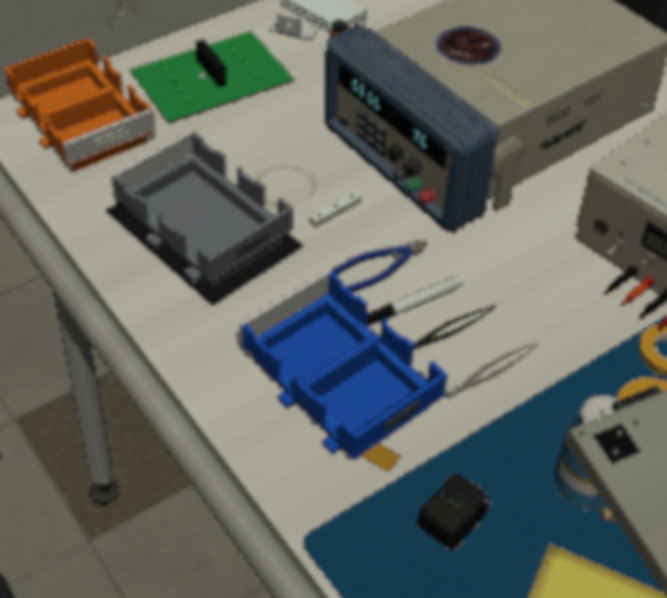

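```bash
cat >> h.py <<'E'
def totes(P=None):
    P=P or {n:cam(n) for n in('scene','top')}
    for name,(cx,cy),zr in [('grey',(.467,-.015),(.05,.075)),('blue',(.465,-.285),(.045,.07)),('orange',(.44,.23),(.045,.07)),('lidplate',(.62,.215),(.004,.02)),('lidgrip',(.62,.215),(.03,.06))]:
        for n,p in P.items():
            c=cloud(p).reshape(-1,3); m=(abs(c[:,0]-cx)<.095)&(abs(c[:,1]-cy)<.125)&(c[:,2]>zr[0])&(c[:,2]<zr[1]); q=c[m]
            if len(q)<5: print(name,n,'few');continue
            r=cv2.minAreaRect((q[:,:2]*1000).astype(np.float32)); print(name,n,len(q),np.round(r[0],1),np.round(r[1],1),round(r[2],1),'z med/90',np.percentile(q[:,2]*1000,[50,90]).round(1))
def tools(P,boxes,z):
    for name,(x0,x1,y0,y1) in boxes.items():
        for n,p in P.items():
            im=cv2.GaussianBlur(p['image'],(0,0),.7).astype(float)
            v,u=np.mgrid[:420,:560]; o,d0=ray(p,(0,0)); D=np.stack([u,v,np.ones_like(u)],-1)@np.linalg.inv(p['K']).T@p['Rm']
            W=o+D*((z[name]-o[2])/D[...,2])[...,None]
            b=(W[...,0]>x0)&(W[...,0]<x1)&(W[...,1]>y0)&(W[...,1]<y1)
            bg=np.median(im[b],0); df=np.linalg.norm(im-bg,axis=-1); th=max(14,3*1.48*np.median(df[b]))
            m=(b&(df>th)).astype(np.uint8); k,l,st,_=cv2.connectedComponentsWithStats(m,connectivity=8)
            q=np.concatenate([W[l==i] for i in range(1,k) if st[i,4]>=6]+[np.zeros((0,3))])[:,:2]*1000
            if len(q)<8: print(name,n,'few');continue
            r=cv2.minAreaRect(q.astype(np.float32)); vx,vy,_,_=cv2.fitLine(q.astype(np.float32),cv2.DIST_L2,0,.01,.01).ravel()
            e=q@[vx,vy]; zc=np.nanmedian(cloud(p)[m>0][:,2])*1000
            print(name,n,len(q),'rect',np.round(r[0],1),np.round(r[1],1),'mean',q.mean(0).round(1),'axis deg from x %.1f'%np.degrees(np.arctan(vy/vx)),'x',q[:,0].min().round(),q[:,0].max().round(),'zmed %.0f'%zc)
E
python3 - <<'E'
from h import *
P={n:cam(n) for n in('scene','top')}
totes(P)
# rough positions from top crop
p=P['top']
for k,(a,b) in dict(bar=(358,107),cut=(441,112),marker=(493,118),dark=(536,108),light=(590,100),markertail=(494,165),cuttip=(443,65),handl=(440,160),darkt=(537,60),darkb=(536,155),l1=(589,55),l2=(594,150)).items(): print(k,atz(p,(140+a/2.85,150+b/2.85),.008)[:2].round(3))
tools(P,dict(bar=(.565,.67,-.12,-.05),cutters=(.535,.68,-.215,-.14),marker=(.53,.68,-.263,-.222),dark=(.53,.685,-.315,-.268),light=(.53,.685,-.385,-.325)),dict(bar=.008,cutters=.006,marker=.008,dark=.005,light=.005))
E
```

```text
grey scene 655 [467.6 -17.8] [126.4 189. ] 9.1 z med/90 [58.1 63.2]
grey top 253 [469.  -17.3] [121.7 181.7] 7.6 z med/90 [60.2 64. ]
blue scene 773 [ 469.1 -285.7] [124.6 185.8] 3.8 z med/90 [52.6 56.8]
blue top 260 [ 469.3 -284.5] [120.3 182.8] 4.7 z med/90 [54.  58.4]
orange scene 505 [441.  234.3] [189.7 123.7] 89.0 z med/90 [52.3 57.3]
orange top 306 [441.2 235.8] [183. 120.] 88.4 z med/90 [53.7 57.8]
lidplate scene 1446 [620.3 211.6] [188.9 241.7] 0.7 z med/90 [10.1 13.4]
lidplate top 1804 [622.5 215.6] [248.6 184.4] 89.0 z med/90 [ 9.7 13.5]
lidgrip scene 108 [623.2 216.4] [75.5 15.4] 84.0 z med/90 [42.4 47.1]
lidgrip top 93 [624.6 218.2] [69.8 14.3] 85.3 z med/90 [42.6 46.2]
bar [ 0.612 -0.078]
cut [ 0.603 -0.179]
marker [ 0.594 -0.242]
dark [ 0.604 -0.295]
light [ 0.612 -0.361]
markertail [ 0.536 -0.241]
cuttip [ 0.661 -0.183]
handl [ 0.544 -0.175]
darkt [ 0.664 -0.299]
darkb [ 0.547 -0.292]
l1 [ 0.668 -0.363]
l2 [ 0.551 -0.363]
bar scene 95 rect [607.8 -86.7] [73.9 16.9] mean [605.  -87.8] axis deg from x 2.3 x 571.0 645.0 zmed 6
bar top 67 rect [612.2 -75.5] [13.9 66.9] me
[... 258 characters left out ...]
m x -3.4 x 544.0 661.0 zmed 8
marker scene 154 rect [ 551.4 -242.1] [42.4 40.4] mean [ 548.1 -242.2] axis deg from x -5.9 x 530.0 573.0 zmed 17
marker top 66 rect [ 553.  -241.9] [38.2 41.9] mean [ 549.6 -240.2] axis deg from x 3.7 x 532.0 574.0 zmed 12
dark scene 225 rect [ 570.6 -286.4] [87.8 45.3] mean [ 556.9 -291.3] axis deg from x -7.2 x 530.0 617.0 zmed 25
dark top 73 rect [ 562.5 -293. ] [41.8 63.1] mean [ 546.9 -291.5] axis deg from x -3.1 x 530.0 594.0 zmed 1
light scene 414 rect [ 598.2 -350.6] [ 43.5 139.1] mean [ 579.9 -354.3] axis deg from x -11.9 x 531.0 667.0 zmed 7
light top 214 rect [ 592.5 -356.5] [ 55.8 119.8] mean [ 577.9 -357.4] axis deg from x -4.9 x 532.0 652.0 zmed 1
```

```bash
cat > go.py <<'E'
import sys
from h import *
# usage: go.py x y z theta_deg  (target TCP mm, jaw angle deg, exact mod 360) ; multiple groups chained
def plan(a, start=None):
    s=bot.get_obs(); p=np.array(s['eef_pos'])*1000; M=R.from_quat(s['tool_rot']).as_matrix()
    th=np.degrees(np.arctan2(M[1,1],M[0,1])); q6=np.degrees(s['joint_pos'][5]); q1=np.degrees(s['joint_pos'][0])
    print('at',p.round(1),'th %.1f q1 %.1f q6 %.1f tilt %.2f w %.1f gf %.0f t %.1f'%(th,q1,q6,np.degrees(np.arccos(-M[2,2])),s['grip_width']*1000,s['grasp_force'],s['clock']),'F',np.round(s['ft_force'],1))
    for i in range(0,len(a),4):
        x,y,z,t=a[i:i+4]; nq1=np.degrees(np.arctan2(y,x))
        k=[v for v in(t-th-360,t-th,t-th+360)]
        for dy in k:
            nq6=q6+(nq1-q1)-dy
            if abs(nq6)<178: print('  yaw %.1f deg -> wz %.3f rad  (q6 %.0f)'%(dy,-np.radians(dy),nq6),end=' ; ')
        c=np.radians(t); yv=np.array([np.cos(c),np.sin(c)]); xv=np.array([-yv[1],yv[0]]) ; d=np.array([x,y,z])-p
        print('shift after turn: x %.1f y %.1f z %.1f'%(d[:2]@xv,d[:2]@yv,-d[2])); p=np.array([x,y,z]); th,q6,q1=t,nq6,nq1
if __name__=='__main__': plan([float(v) for v in sys.argv[1:]])
E
python3 go.py 603 -178 120 86.6 603 -178 3 86.6
```

```text
at [136.2 481.1 231.3] th 74.2 q1 74.2 q6 90.0 tilt 0.00 w 85.6 gf 0 t 1.5 F [ 0.3  0.3 -0.3]
  yaw 12.4 deg -> wz -0.216 rad  (q6 -13) ; shift after turn: x -505.1 y -630.3 z 111.3
  yaw -360.0 deg -> wz 6.283 rad  (q6 -13) ; shift after turn: x 0.0 y 0.0 z 117.0
```

```bash
python3 -m creep '[[[0,0,0],[0,0,-0.108]],[[0,0,0],[0,0,-0.108]],[[-32,-39,0],[0,0,0]],[[-32,-39,0],[0,0,0]],[[-32,-39,0],[0,0,0]],[[-32,-39,0],[0,0,0]],[[-32,-39,0],[0,0,0]],[[-32,-39,0],[0,0,0]],[[-32,-39,0],[0,0,0]],[[-32,-39,0],[0,0,0]]]' 62
python3 -m creep '[[[-31,-40,10],[0,0,0]],[[-31,-40,10],[0,0,0]],[[-31,-40,10],[0,0,0]],[[-31,-40,10],[0,0,0]],[[-31,-40,10],[0,0,0]],[[-31,-40,20],[0,0,0]],[[-31,-40,20],[0,0,0]],[[-31,-40,20],[0,0,0]],[[0,0,0],[0,0,0]],[[0,0,0],[0,0,0]]]'
python3 go.py 603 -178 60 86.6 603 -178 3 86.6
```

```text
clock: 2.75
eef_pos: [0.3739, 0.153, 0.2316]
tool_rot: [0.03, 1.0, 0.0, 0.0]
ft_force: [0.5, -0.0, -1.2]
grip_width: 0.062
grasp_force: 0.0
clock: 4.0
eef_pos: [0.601, -0.1797, 0.1208]
tool_rot: [0.03, 1.0, 0.0, -0.001]
ft_force: [0.7, 0.4, -0.2]
grip_width: 0.0621
grasp_force: 0.0
at [ 601.  -179.7  120.8] th 86.6 q1 -16.7 q6 -13.2 tilt 0.09 w 62.1 gf 0 t 4.0 F [ 0.7  0.4 -0.2]
  yaw 0.0 deg -> wz -0.001 rad  (q6 -13) ; shift after turn: x -1.9 y 1.8 z 60.8
  yaw -360.0 deg -> wz 6.283 rad  (q6 -13) ; shift after turn: x 0.0 y 0.0 z 57.0
```

```bash
python3 -m creep '[[[-2,2,30],[0,0,0]],[[0,0,30],[0,0,0]],[[0,0,30],[0,0,0]],[[0,0,18],[0,0,0]],[[0,0,9],[0,0,0]],[[0,0,0],[0,0,0]]]'
python3 -m creep '[[[0,0,0],[0,0,0]],[[0,0,0],[0,0,0]],[[0,0,0],[0,0,0]],[[0,0,0],[0,0,0]],[[0,0,0],[0,0,0]],[[0,0,0],[0,0,0]]]' 0
python3 -m creep '[[[0,0,-40],[0,0,0]],[[0,0,-40],[0,0,0]],[[0,0,-30],[0,0,0]],[[0,0,0],[0,0,0]]]'
python3 go.py 461 -18 115 8 461 -18 16 8
```

```text
clock: 4.75
eef_pos: [0.6037, -0.1777, 0.0047]
tool_rot: [0.03, 1.0, -0.0, 0.0]
ft_force: [-0.5, -0.5, 0.7]
grip_width: 0.0622
grasp_force: 0.0
clock: 5.5
eef_pos: [0.6053, -0.1787, 0.0069]
tool_rot: [0.03, 1.0, -0.001, 0.002]
ft_force: [-0.8, 1.1, 6.0]
grip_width: 0.0349
grasp_force: 52.7
clock: 6.0
eef_pos: [0.6063, -0.1789, 0.1187]
tool_rot: [0.03, 1.0, -0.001, 0.004]
ft_force: [0.6, 0.1, 0.3]
grip_width: -0.0001
grasp_force: 0.0
at [ 606.3 -178.9  118.7] th 86.6 q1 -16.4 q6 -13.0 tilt 0.48 w -0.1 gf 0 t 6.0 F [0.6 0.1 0.3]
  yaw -78.6 deg -> wz 1.371 rad  (q6 80) ; shift after turn: x 179.5 y -121.5 z 3.7
  yaw -360.0 deg -> wz 6.283 rad  (q6 80) ; shift after turn: x 0.0 y 0.0 z 99.0
```

Run:
```python
from h import *
P={n:cam(n) for n in('scene','top')}
for n,b in(('top',(150,215,250,370)),('scene',(200,300,270,390))):
    a=P[n]['image'][b[0]:b[1],b[2]:b[3]]; cv2.imwrite(f'pics/{n}2.png',cv2.resize(a,None,fx=5,fy=5,interpolation=cv2.INTER_CUBIC))
a=cv2.imread('pics/top2.png'); b=cv2.imread('pics/scene2.png'); c=np.zeros((a.shape[0]+b.shape[0],600,3),np.uint8); c[:a.shape[0],:a.shape[1]]=a; c[a.shape[0]:,:b.shape[1]]=b; c=cv2.resize(c,None,fx=.7,fy=.7); cv2.imwrite('pics/c2.png',c); print(c.shape)
for n in P: print([ (round(r['score'],2),np.round(r['position'],1),atz(P[n],r['position'],.006).round(3)) for r in vision.place_of(P[n],'cutters_mid')])
```

```text
(578, 420, 3)
[(0.83, array([318.6, 245.6]), array([ 0.607, -0.189,  0.006]))]
[]
```

View pics/c2.png

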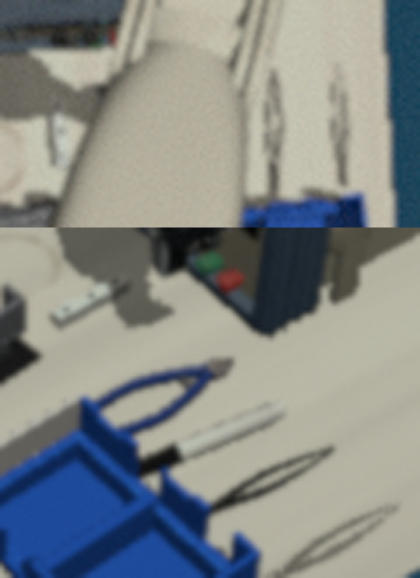

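```bash
python3 -m creep '[[[0,0,0],[0,0,0]],[[0,0,0],[0,0,0]],[[0,0,0],[0,0,0]]]' 62
python3 -m creep '[[[2,0,30],[0,0,0]],[[0,0,30],[0,0,0]],[[0,0,30],[0,0,0]],[[0,0,18],[0,0,0]],[[0,0,9],[0,0,0]],[[0,0,3],[0,0,0]],[[0,0,0],[0,0,0]]]'
python3 -m creep '[[[0,0,0],[0,0,0]],[[0,0,0],[0,0,0]],[[0,0,0],[0,0,0]],[[0,0,0],[0,0,0]],[[0,0,0],[0,0,0]]]' 36
python3 go.py 603 -178 -1 86.6
```

```text
clock: 6.58
eef_pos: [0.6034, -0.178, 0.1138]
tool_rot: [0.03, 1.0, 0.0, -0.0]
ft_force: [0.9, 1.0, -0.5]
grip_width: 0.0544
grasp_force: 0.0
clock: 7.45
eef_pos: [0.602, -0.178, -0.005]
tool_rot: [0.03, 1.0, -0.0, 0.0]
ft_force: [0.1, -0.5, 0.2]
grip_width: 0.0621
grasp_force: 0.1
clock: 8.07
eef_pos: [0.6046, -0.1782, -0.0012]
tool_rot: [0.03, 1.0, -0.0, 0.004]
ft_force: [-2.0, 1.0, 14.6]
grip_width: 0.0392
grasp_force: 60.4
at [ 604.6 -178.2   -1.2] th 86.6 q1 -16.5 q6 -13.1 tilt 0.42 w 39.2 gf 60 t 8.1 F [-2.   1.  14.6]
  yaw 0.0 deg -> wz -0.000 rad  (q6 -13) ; shift after turn: x 1.6 y 0.1 z -0.2
```

```bash
python3 -m creep '[[[0,0,-5],[0,0,0]],[[0,0,-5],[0,0,0]],[[0,0,-20],[0,0,0]],[[0,0,0],[0,0,0]]]' 20
python3 go.py 603 -178 -1 86.6
```

```text
clock: 8.57
eef_pos: [0.6029, -0.1782, 0.0256]
tool_rot: [0.03, 1.0, -0.0, 0.001]
ft_force: [-0.0, -0.9, -0.5]
grip_width: 0.0386
grasp_force: 60.0
at [ 602.9 -178.2   25.6] th 86.6 q1 -16.5 q6 -13.0 tilt 0.17 w 38.6 gf 60 t 8.6 F [-0.  -0.9 -0.5]
  yaw 0.0 deg -> wz -0.000 rad  (q6 -13) ; shift after turn: x -0.1 y 0.3 z 26.6
```

```bash
python3 -m creep '[[[0,0,-40],[0,0,0]],[[0,0,-40],[0,0,0]],[[0,0,-15],[0,0,0]],[[0,0,0],[0,0,0.171]],[[0,0,0],[0,0,0.171]],[[0,0,0],[0,0,0.171]],[[0,0,0],[0,0,0.171]],[[0,0,0],[0,0,0.171]],[[0,0,0],[0,0,0.171]],[[0,0,0],[0,0,0.171]],[[0,0,0],[0,0,0.172]]]'
python3 go.py 461.6 -18.5 120 8 461.6 -18.5 14 8
```

```text
clock: 9.95
eef_pos: [0.6006, -0.1776, 0.1171]
tool_rot: [0.657, 0.754, -0.001, -0.001]
ft_force: [0.7, -0.1, -1.1]
grip_width: 0.0388
grasp_force: 60.2
at [ 600.6 -177.6  117.1] th 7.8 q1 -16.5 q6 65.7 tilt 0.19 w 38.8 gf 60 t 9.9 F [ 0.7 -0.1 -1.1]
  yaw 0.2 deg -> wz -0.003 rad  (q6 80) ; shift after turn: x 176.9 y -115.5 z -2.9
  yaw -360.0 deg -> wz 6.283 rad  (q6 80) ; shift after turn: x 0.0 y 0.0 z 106.0
```

```bash
python3 -m creep '[[[36,-23,0],[0,0,0]],[[36,-23,0],[0,0,0]],[[36,-23,0],[0,0,0]],[[36,-23,0],[0,0,0]],[[33,-23,0],[0,0,0]],[[0,0,0],[0,0,0]],[[0,0,30],[0,0,0]],[[0,0,30],[0,0,0]],[[0,0,20],[0,0,0]],[[0,0,0],[0,0,0]]]'
python3 go.py 461.6 -18.5 14 8
```

```text
clock: 11.2
eef_pos: [0.4612, -0.0194, 0.0371]
tool_rot: [0.655, 0.755, -0.002, -0.002]
ft_force: [-0.2, -0.4, -0.5]
grip_width: 0.0391
grasp_force: 60.3
at [461.2 -19.4  37.1] th 8.1 q1 -2.4 q6 79.5 tilt 0.28 w 39.1 gf 60 t 11.2 F [-0.2 -0.4 -0.5]
  yaw -0.1 deg -> wz 0.002 rad  (q6 80) ; shift after turn: x 0.8 y 0.6 z 23.1
```

```bash
python3 -m creep '[[[1,0,10],[0,0,0]],[[0,0,13],[0,0,0]],[[0,0,0],[0,0,0]],[[0,0,0],[0,0,0]]]'
python3 -m creep '[[[0,0,0],[0,0,0]],[[0,0,0],[0,0,0]],[[0,0,0],[0,0,0]],[[0,0,-20],[0,0,0]],[[0,0,-40],[0,0,0]],[[0,0,-50],[0,0,0]],[[0,0,0],[0,0,0]]]' 52
python3 - <<'E'
from h import *
P={n:cam(n) for n in('scene','top')}
a=P['scene']['image'][170:300,180:400]; cv2.imwrite('pics/s3.png',cv2.resize(a,None,fx=3,fy=3,interpolation=cv2.INTER_CUBIC))
for q in ('cutters_mid','dark_tweezers_mid','light_tweezers_mid','marker_mid','bar_mid'):
  for n in P: print(q,n,[ (round(r['score'],2),np.round(r['position'],1),atz(P[n],r['position'],.006).round(3)) for r in vision.place_of(P[n],q)[:2]])
E
python3 go.py 601 -294 120 86.6 601 -294 3 86.6
```

```text
clock: 11.7
eef_pos: [0.4626, -0.018, 0.0164]
tool_rot: [0.655, 0.756, 0.0, 0.0]
ft_force: [-0.4, 0.1, -1.1]
grip_width: 0.039
grasp_force: 60.8
clock: 12.58
eef_pos: [0.466, -0.0181, 0.1304]
tool_rot: [0.655, 0.755, 0.003, 0.004]
ft_force: [-0.0, 1.0, -0.3]
grip_width: 0.0521
grasp_force: 0.0
cutters_mid scene [(0.55, array([237.9, 225. ]), array([ 0.474, -0.008,  0.006]))]
cutters_mid top [(0.5, array([252.3, 233.2]), array([ 0.455, -0.027,  0.006]))]
dark_tweezers_mid scene [(0.53, array([345.4, 272.2]), array([ 0.607, -0.296,  0.006]))]
dark_tweezers_mid top [(0.61, array([326.5, 188.7]), array([ 0.602, -0.29 ,  0.006]))]
light_tweezers_mid scene [(0.71, array([362.3, 290. ]), array([ 0.605, -0.361,  0.006]))]
light_tweezers_mid top [(0.62, array([349.1, 185.6]), array([ 0.611, -0.369,  0.006]))]
marker_mid scene [(0.81, array([327.9, 260.5]), array([ 0.595, -0.242,  0.006]))]
marker_mid top [(0.47, array([311.7, 193.9]), array([ 0.585, -0.237,  0.006]))]
bar_mid scene [(0.65, array([361.9, 289.1]), array([ 0.606, -0.359,  0.006])), (0.54, array([293.8, 221. ]), array([ 0.607, -0.079,  0.006]))]
bar_mid top [(0.4, array([268.3, 186.4]), array([ 0.616, -0.087,  0.006])), (0.18, array([178.9, 182.7]), array([0.638, 0.224, 0.006]))]
at [462.4 -17.9 125.9] th 8.1 q1 -2.2 q6 79.6 tilt 0.05 w 52.0 gf 0 t 13.2 F [ 0.1 -0.4 -0. ]
  yaw 78.5 deg -> wz -1.369 rad  (q6 -23) ; shift after turn: x -154.8 y -267.4 z 5.9
  yaw -360.0 deg -> wz 6.283 rad  (q6 -23) ; shift after turn: x 0.0 y 0.0 z 117.0
```

View pics/s3.png

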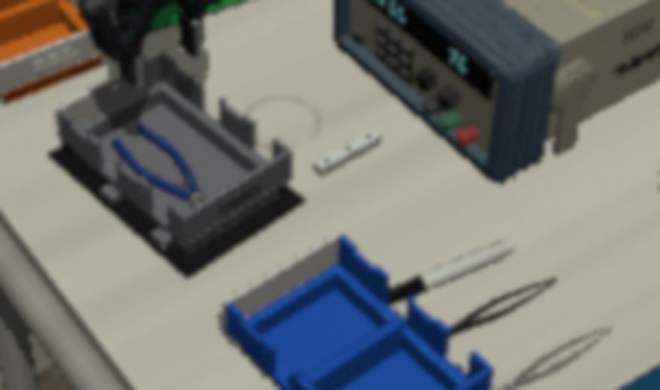

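```bash
python3 -m creep '[[[0,0,0],[0,0,-0.171]],[[0,0,0],[0,0,-0.171]],[[0,0,0],[0,0,-0.171]],[[0,0,0],[0,0,-0.171]],[[0,0,0],[0,0,-0.171]],[[0,0,0],[0,0,-0.171]],[[0,0,0],[0,0,-0.171]],[[0,0,0],[0,0,-0.172]]]' 45
python3 -m creep '[[[-26,-44.5,0],[0,0,0]],[[-26,-44.5,0],[0,0,0]],[[-26,-44.5,0],[0,0,0]],[[-26,-44.5,0],[0,0,0]],[[-26,-44.5,0],[0,0,0]],[[-25,-45,0],[0,0,0]],[[0,0,0],[0,0,0]]]'
python3 go.py 602 -293.5 60 86.6 602 -293.5 2 86.6
```

```text
clock: 14.18
eef_pos: [0.4626, -0.018, 0.1262]
tool_rot: [0.027, 1.0, 0.0, -0.0]
ft_force: [0.2, -0.1, 0.5]
grip_width: 0.0452
grasp_force: 0.0
clock: 15.05
eef_pos: [0.6018, -0.2978, 0.1245]
tool_rot: [0.032, 0.999, -0.0, -0.0]
ft_force: [-0.5, 1.4, -0.0]
grip_width: 0.0449
grasp_force: 0.0
at [ 601.8 -297.8  124.5] th 86.3 q1 -26.3 q6 -22.7 tilt 0.03 w 44.9 gf 0 t 15.1 F [-0.5  1.4 -0. ]
  yaw 0.3 deg -> wz -0.005 rad  (q6 -23) ; shift after turn: x 0.1 y 4.3 z 64.5
  yaw -360.0 deg -> wz 6.283 rad  (q6 -23) ; shift after turn: x 0.0 y 0.0 z 58.0
```

```bash
python3 -m creep '[[[0,4,40],[0,0,0]],[[0,0,40],[0,0,0]],[[0,0,30],[0,0,0]],[[0,0,12],[0,0,0]],[[0,0,0],[0,0,0]],[[0,0,0],[0,0,0]]]'
python3 -m creep '[[[0,0,0],[0,0,0]],[[0,0,0],[0,0,0]],[[0,0,0],[0,0,0]],[[0,0,0],[0,0,0]],[[0,0,0],[0,0,0]],[[0,0,0],[0,0,0]]]' 0
python3 -m creep '[[[0,0,-10],[0,0,0]],[[0,0,-40],[0,0,0]],[[0,0,-40],[0,0,0]],[[0,0,-35],[0,0,0]],[[0,0,0],[0,0,0]]]'
python3 go.py 492 -14 127 8 492 -14 27 8
```

```text
clock: 15.8
eef_pos: [0.6028, -0.2906, 0.0062]
tool_rot: [0.03, 1.0, -0.001, 0.001]
ft_force: [0.5, -0.6, 0.5]
grip_width: 0.045
grasp_force: 0.0
clock: 16.55
eef_pos: [0.6023, -0.2909, 0.0057]
tool_rot: [0.03, 1.0, -0.001, 0.001]
ft_force: [-0.5, 0.6, 5.5]
grip_width: 0.0098
grasp_force: 58.6
clock: 17.18
eef_pos: [0.6037, -0.2912, 0.1336]
tool_rot: [0.03, 1.0, -0.001, 0.003]
ft_force: [-0.3, -0.3, -0.1]
grip_width: 0.0094
grasp_force: 58.4
at [ 603.7 -291.2  133.6] th 86.6 q1 -25.8 q6 -22.3 tilt 0.43 w 9.4 gf 58 t 17.2 F [-0.3 -0.3 -0.1]
  yaw -78.6 deg -> wz 1.371 rad  (q6 80) ; shift after turn: x 290.0 y -72.0 z 6.6
  yaw -360.0 deg -> wz 6.283 rad  (q6 80) ; shift after turn: x 0.0 y 0.0 z 100.0
```

```bash
python3 -m creep '[[[0,0,0],[0,0,0.171]],[[0,0,0],[0,0,0.171]],[[0,0,0],[0,0,0.171]],[[0,0,0],[0,0,0.171]],[[0,0,0],[0,0,0.171]],[[0,0,0],[0,0,0.171]],[[0,0,0],[0,0,0.171]],[[0,0,0],[0,0,0.172]]]'
python3 -m creep '[[[48,-12,0],[0,0,0]],[[48,-12,0],[0,0,0]],[[48,-12,0],[0,0,0]],[[48,-12,0],[0,0,0]],[[48,-12,0],[0,0,0]],[[48,-12,0],[0,0,0]],[[0,0,0],[0,0,0]],[[0,0,30],[0,0,0]],[[0,0,30],[0,0,0]],[[0,0,0],[0,0,0]]]'
python3 go.py 492 -14 30 8
```

```text
clock: 18.18
eef_pos: [0.6006, -0.2897, 0.1274]
tool_rot: [0.657, 0.754, -0.0, -0.002]
ft_force: [0.3, 0.4, 0.8]
grip_width: 0.0096
grasp_force: 58.4
clock: 19.42
eef_pos: [0.487, -0.016, 0.0666]
tool_rot: [0.656, 0.755, -0.002, -0.003]
ft_force: [-1.0, -0.9, 0.7]
grip_width: 0.0094
grasp_force: 58.4
at [487.  -16.   66.6] th 8.1 q1 -1.9 q6 80.0 tilt 0.39 w 9.4 gf 58 t 19.4 F [-1.  -0.9  0.7]
  yaw -0.1 deg -> wz 0.001 rad  (q6 80) ; shift after turn: x 1.3 y 5.3 z 36.6
```

```bash
python3 -m creep '[[[1,5,10],[0,0,0]],[[0,0,15],[0,0,0]],[[0,0,13],[0,0,0]],[[0,0,0],[0,0,0]],[[0,0,0],[0,0,0]]]'
python3 -m creep '[[[0,0,0],[0,0,0]],[[0,0,0],[0,0,0]],[[0,0,0],[0,0,0]],[[0,0,-20],[0,0,0]],[[0,0,-40],[0,0,0]],[[0,0,-40],[0,0,0]],[[0,0,0],[0,0,0]]]' 20
python3 -m creep '[[[0,0,0],[0,0,-0.177]],[[0,0,0],[0,0,-0.177]],[[0,0,0],[0,0,-0.177]],[[0,0,0],[0,0,-0.177]],[[0,0,0],[0,0,-0.177]],[[0,0,0],[0,0,-0.177]],[[0,0,0],[0,0,-0.177]],[[0,0,0],[0,0,-0.177]]]' 45
python3 go.py 592 -241 120 89 592 -241 6 89
```

```text
clock: 20.05
eef_pos: [0.4944, -0.0136, 0.0314]
tool_rot: [0.655, 0.756, 0.0, 0.0]
ft_force: [-1.3, 0.3, 1.0]
grip_width: 0.0092
grasp_force: 58.4
clock: 20.92
eef_pos: [0.4971, -0.0137, 0.1349]
tool_rot: [0.655, 0.756, 0.002, 0.003]
ft_force: [0.9, -0.4, -0.2]
grip_width: 0.0201
grasp_force: 0.0
clock: 21.92
eef_pos: [0.4935, -0.0136, 0.1301]
tool_rot: [0.004, 1.0, 0.0, -0.001]
ft_force: [-0.2, 0.4, -0.5]
grip_width: 0.0454
grasp_force: 0.0
at [493.5 -13.6 130.1] th 89.6 q1 -1.6 q6 -1.2 tilt 0.12 w 45.4 gf 0 t 21.9 F [-0.2  0.4 -0.5]
  yaw -0.6 deg -> wz 0.010 rad  (q6 -21) ; shift after turn: x -102.5 y -225.6 z 10.1
  yaw -360.0 deg -> wz 6.283 rad  (q6 -21) ; shift after turn: x 0.0 y 0.0 z 114.0
```

```bash
python3 -m creep '[[[-20.5,-45,0],[0,0,0.01]],[[-20.5,-45,0],[0,0,0]],[[-20.5,-45,0],[0,0,0]],[[-20.5,-45,0],[0,0,0]],[[-20.5,-45,0],[0,0,0]],[[0,0,0],[0,0,0]],[[0,0,0],[0,0,0]]]'
python3 - <<'E'
from h import *
p=cam('scene')
for q in ('marker_mid','dark_tweezers_mid','light_tweezers_mid','bar_mid','lid_grip'):
  print(q,[ (round(r['score'],2),np.round(r['position'],1),atz(p,r['position'],.045 if q=='lid_grip' else .006).round(3)) for r in vision.place_of(p,q)[:2]])
E
python3 go.py 592 -241 6 89
```

```text
clock: 22.8
eef_pos: [0.5911, -0.2403, 0.1297]
tool_rot: [0.012, 1.0, 0.001, -0.001]
ft_force: [1.0, -0.5, -1.7]
grip_width: 0.0448
grasp_force: 0.0
marker_mid [(0.83, array([329.4, 262.2]), array([ 0.595, -0.249,  0.006]))]
dark_tweezers_mid [(0.48, array([247.4, 220.4]), array([ 0.505, -0.007,  0.006]))]
light_tweezers_mid [(0.57, array([361.6, 291.4]), array([ 0.601, -0.363,  0.006])), (0.56, array([299. , 289.5]), array([ 0.481, -0.276,  0.006]))]
bar_mid [(0.55, array([293.2, 217.7]), array([ 0.613, -0.068,  0.006]))]
lid_grip [(0.72, array([237.6, 156.4]), array([0.605, 0.207, 0.045])), (0.52, array([182.9, 176. ]), array([0.428, 0.216, 0.045]))]
at [ 592.1 -239.7  131.7] th 88.8 q1 -22.0 q6 -20.8 tilt 0.01 w 45.1 gf 0 t 23.1 F [ 0.6 -0.  -0. ]
  yaw 0.2 deg -> wz -0.004 rad  (q6 -21) ; shift after turn: x 0.1 y -1.3 z 125.7
```

```bash
python3 -m creep '[[[0,-2,40],[0,0,0]],[[0,0,40],[0,0,0]],[[0,0,30],[0,0,0]],[[0,0,16],[0,0,0]],[[0,0,0],[0,0,0]],[[0,0,0],[0,0,0]]]'
python3 -m creep '[[[0,0,0],[0,0,0]],[[0,0,0],[0,0,0]],[[0,0,0],[0,0,0]],[[0,0,0],[0,0,0]],[[0,0,0],[0,0,0]],[[0,0,0],[0,0,0]]]' 0
python3 -m creep '[[[0,0,-10],[0,0,0]],[[0,0,-40],[0,0,0]],[[0,0,-40],[0,0,0]],[[0,0,-35],[0,0,0]],[[0,0,0],[0,0,0]]]'
python3 -m creep '[[[0,0,0],[0,0,0.177]],[[0,0,0],[0,0,0.177]],[[0,0,0],[0,0,0.177]],[[0,0,0],[0,0,0.177]],[[0,0,0],[0,0,0.177]],[[0,0,0],[0,0,0.177]],[[0,0,0],[0,0,0.177]],[[0,0,0],[0,0,0.177]]]' 
python3 go.py 454 -19.5 130 8
```

```text
clock: 23.85
eef_pos: [0.5933, -0.2431, 0.0069]
tool_rot: [0.011, 1.0, -0.001, 0.001]
ft_force: [-0.5, -0.8, 0.4]
grip_width: 0.0448
grasp_force: 0.0
clock: 24.6
eef_pos: [0.5932, -0.2433, 0.0071]
tool_rot: [0.011, 1.0, -0.001, 0.001]
ft_force: [-0.3, 0.7, 7.4]
grip_width: 0.0129
grasp_force: 58.0
clock: 25.22
eef_pos: [0.5944, -0.2437, 0.1346]
tool_rot: [0.011, 1.0, -0.001, 0.004]
ft_force: [0.2, 0.0, -0.5]
grip_width: 0.0126
grasp_force: 58.7
clock: 26.22
eef_pos: [0.5911, -0.2423, 0.1287]
tool_rot: [0.661, 0.75, -0.0, -0.001]
ft_force: [0.7, 0.0, -0.4]
grip_width: 0.0126
grasp_force: 58.8
at [ 591.1 -242.3  128.7] th 7.2 q1 -22.3 q6 60.5 tilt 0.17 w 12.6 gf 59 t 26.2 F [ 0.7  0.  -0.4]
  yaw 0.8 deg -> wz -0.013 rad  (q6 80) ; shift after turn: x 239.7 y -104.8 z -1.3
```

```bash
python3 -m creep '[[[48,-21,0],[0,0,-0.013]],[[48,-21,0],[0,0,0]],[[48,-21,0],[0,0,0]],[[48,-21,0],[0,0,0]],[[48,-21,0],[0,0,0]],[[0,0,0],[0,0,0]],[[0,0,0],[0,0,0]],[[0,0,30],[0,0,0]],[[0,0,30],[0,0,0]],[[0,0,32],[0,0,0]],[[0,0,0],[0,0,0]],[[0,0,0],[0,0,0]]]'
python3 -m creep '[[[0,0,0],[0,0,0]],[[0,0,0],[0,0,0]],[[0,0,0],[0,0,0]],[[0,0,-20],[0,0,0]],[[0,0,-40],[0,0,0]],[[0,0,-30],[0,0,0]],[[0,0,0],[0,0,0]]]' 22
python3 -m creep '[[[0,0,0],[0,0,-0.171]],[[0,0,0],[0,0,-0.171]],[[0,0,0],[0,0,-0.171]],[[0,0,0],[0,0,-0.171]],[[0,0,0],[0,0,-0.171]],[[0,0,0],[0,0,-0.171]],[[0,0,0],[0,0,-0.171]],[[0,0,0],[0,0,-0.171]]]' 45
python3 go.py 596 -362 120 87 596 -362 6 87
```

```text
clock: 27.72
eef_pos: [0.4551, -0.0208, 0.0389]
tool_rot: [0.655, 0.756, 0.0, 0.0]
ft_force: [-0.2, 0.0, -0.4]
grip_width: 0.0126
grasp_force: 58.7
clock: 28.6
eef_pos: [0.4563, -0.0201, 0.131]
tool_rot: [0.654, 0.757, 0.002, 0.003]
ft_force: [0.9, 0.2, -0.9]
grip_width: 0.0217
grasp_force: 0.0
clock: 29.6
eef_pos: [0.4532, -0.02, 0.1271]
tool_rot: [0.026, 1.0, 0.0, -0.001]
ft_force: [-0.7, -0.0, 0.2]
grip_width: 0.0448
grasp_force: 0.0
at [453.2 -20.  127.1] th 87.0 q1 -2.5 q6 0.5 tilt 0.12 w 44.8 gf 0 t 29.6 F [-0.7 -0.   0.2]
  yaw -0.0 deg -> wz 0.000 rad  (q6 -28) ; shift after turn: x -160.5 y -334.1 z 7.1
  yaw -360.0 deg -> wz 6.283 rad  (q6 -28) ; shift after turn: x 0.0 y 0.0 z 114.0
```

```bash
python3 -m creep '[[[-20,-42,0],[0,0,0]],[[-20,-42,0],[0,0,0]],[[-20,-42,0],[0,0,0]],[[-20,-42,0],[0,0,0]],[[-20,-42,0],[0,0,0]],[[-20,-42,0],[0,0,0]],[[-20,-42,0],[0,0,0]],[[-20,-42,0],[0,0,0]],[[0,0,0],[0,0,-0.02]],[[0,0,0],[0,0,0]],[[0,0,0],[0,0,0]]]'
python3 go.py 596 -364 6 88
```

```text
clock: 30.98
eef_pos: [0.594, -0.3633, 0.1282]
tool_rot: [0.018, 1.0, 0.0, -0.0]
ft_force: [-0.1, -0.2, 0.6]
grip_width: 0.045
grasp_force: 0.0
at [ 594.  -363.3  128.2] th 87.9 q1 -31.5 q6 -29.4 tilt 0.07 w 45.0 gf 0 t 31.0 F [-0.1 -0.2  0.6]
  yaw 0.1 deg -> wz -0.002 rad  (q6 -29) ; shift after turn: x -2.0 y -0.7 z 122.2
```

```bash
python3 -m creep '[[[-2,-1,40],[0,0,0]],[[0,0,40],[0,0,0]],[[0,0,30],[0,0,0]],[[0,0,12],[0,0,0]],[[0,0,0],[0,0,0]],[[0,0,0],[0,0,0]]]'
python3 -m creep '[[[0,0,0],[0,0,0]],[[0,0,0],[0,0,0]],[[0,0,0],[0,0,0]],[[0,0,0],[0,0,0]],[[0,0,0],[0,0,0]],[[0,0,0],[0,0,0]]]' 0
python3 -m creep '[[[0,0,-10],[0,0,0]],[[0,0,-40],[0,0,0]],[[0,0,-40],[0,0,0]],[[0,0,-35],[0,0,0]],[[0,0,0],[0,0,0]]]'
python3 -m creep '[[[0,0,0],[0,0,0.174]],[[0,0,0],[0,0,0.174]],[[0,0,0],[0,0,0.174]],[[0,0,0],[0,0,0.174]],[[0,0,0],[0,0,0.174]],[[0,0,0],[0,0,0.174]],[[0,0,0],[0,0,0.174]],[[0,0,0],[0,0,0.174]]]' 
python3 go.py 485 -5 130 8
```

```text
clock: 31.72
eef_pos: [0.5976, -0.3662, 0.0084]
tool_rot: [0.019, 1.0, -0.001, 0.001]
ft_force: [0.4, -0.2, -0.5]
grip_width: 0.0452
grasp_force: 0.0
clock: 32.48
eef_pos: [0.5986, -0.3689, 0.01]
tool_rot: [0.019, 1.0, -0.003, 0.003]
ft_force: [0.4, -3.4, 8.0]
grip_width: 0.0004
grasp_force: 19.7
clock: 33.1
eef_pos: [0.5983, -0.3667, 0.1358]
tool_rot: [0.019, 1.0, -0.002, 0.003]
ft_force: [-0.3, 0.3, -0.2]
grip_width: 0.0001
grasp_force: 0.0
clock: 34.1
eef_pos: [0.5954, -0.365, 0.1294]
tool_rot: [0.658, 0.753, -0.0, -0.002]
ft_force: [0.3, 0.1, 0.6]
grip_width: 0.0001
grasp_force: 0.0
at [ 595.4 -365.   129.4] th 7.8 q1 -31.5 q6 50.7 tilt 0.20 w 0.1 gf 0 t 34.1 F [0.3 0.1 0.6]
  yaw 0.2 deg -> wz -0.004 rad  (q6 81) ; shift after turn: x 371.9 y -59.3 z -0.6
```

```bash
python3 -m creep '[[[0,0,0],[0,0,-0.174]],[[0,0,0],[0,0,-0.174]],[[0,0,0],[0,0,-0.174]],[[0,0,0],[0,0,-0.174]],[[0,0,0],[0,0,-0.174]],[[0,0,0],[0,0,-0.174]],[[0,0,0],[0,0,-0.174]],[[60,0,0],[0,0,-0.174]],[[60,0,0],[0,0,0]],[[60,0,0],[0,0,0]],[[0,0,0],[0,0,0]]]' 45
python3 - <<'E'
from h import *
P={n:cam(n) for n in('scene','top')}
a=cv2.resize(P['top']['image'][160:250,215:380],None,fx=3.6,fy=3.6,interpolation=cv2.INTER_CUBIC);b=cv2.resize(P['scene']['image'][190:320,190:400],None,fx=2.83,fy=2.83,interpolation=cv2.INTER_CUBIC)
w=min(a.shape[1],b.shape[1]);c=np.vstack([a[:,:w],b[:230,:w]]);c=np.vstack([a[:,:w],b[:,:w]])[:600];cv2.imwrite('pics/c4.png',c); print(a.shape,b.shape)
for q in ('light_tweezers_mid','bar_mid','lid_grip'):
  for n in P: print(q,n,[ (round(r['score'],2),np.round(r['position'],1),atz(P[n],r['position'],.045 if q=='lid_grip' else .006).round(3)) for r in vision.place_of(P[n],q)[:2]])
E
```

```text
clock: 35.48
eef_pos: [0.4112, -0.3457, 0.1288]
tool_rot: [0.021, 1.0, 0.003, -0.004]
ft_force: [1.0, -0.1, 0.1]
grip_width: 0.0454
grasp_force: 0.0
(324, 594, 3) (368, 594, 3)
light_tweezers_mid scene [(0.72, array([362.1, 292.2]), array([ 0.6  , -0.366,  0.006]))]
light_tweezers_mid top [(0.36, array([350.7, 186.4]), array([ 0.608, -0.374,  0.006]))]
bar_mid scene []
bar_mid top [(0.55, array([267.3, 186. ]), array([ 0.618, -0.084,  0.006]))]
lid_grip scene [(0.75, array([238.1, 156.1]), array([0.607, 0.208, 0.045]))]
lid_grip top [(0.87, array([175.8, 184. ]), array([0.627, 0.225, 0.045])), (0.18, array([266.7, 185.5]), array([ 0.613, -0.082,  0.045]))]
```

View pics/c4.png

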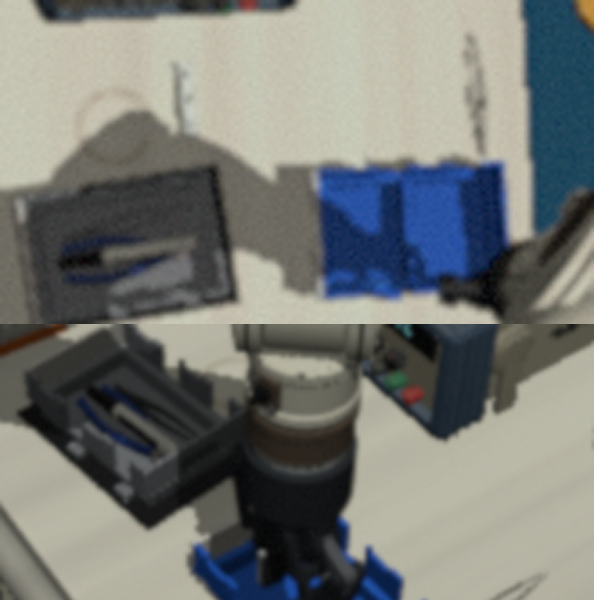

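```bash
python3 - <<'E'
from h import *
p=cam('top')
for u,v in((468,35),(474,75),(477,105),(482,150),(186,98)): print(atz(p,(215+u/3.6,160+v/3.6),.005)[:2].round(4))
E
python3 go.py 596 -360 130 84 596 -360 3 84
```

```text
[ 0.6676 -0.3575]
[ 0.6281 -0.3615]
[ 0.5985 -0.363 ]
[ 0.5545 -0.3658]
[ 0.6135 -0.0813]
at [ 418.7 -348.7  131.1] th 87.9 q1 -39.8 q6 -37.7 tilt 0.01 w 45.3 gf 0 t 35.9 F [-0.   0.2  0.6]
  yaw -3.9 deg -> wz 0.068 rad  (q6 -25) ; shift after turn: x -177.5 y 7.3 z 1.1
  yaw -360.0 deg -> wz 6.283 rad  (q6 -25) ; shift after turn: x 0.0 y 0.0 z 127.0
```

```bash
python3 -m creep '[[[-45,-4,0],[0,0,-0.1]],[[-45,-4,0],[0,0,0]],[[-45,-4,0],[0,0,0]],[[-42,-4,0],[0,0,0]],[[0,0,0],[0,0,0]],[[0,0,0],[0,0,0]],[[0,0,0],[0,0,0]]]'
python3 go.py 598 -363 2 93.5
```

```text
clock: 36.8
eef_pos: [0.5941, -0.3583, 0.1316]
tool_rot: [-0.031, 1.0, 0.0, -0.0]
ft_force: [0.6, 0.4, -0.1]
grip_width: 0.0452
grasp_force: 0.0
at [ 594.1 -358.3  131.6] th 93.5 q1 -31.1 q6 -34.6 tilt 0.03 w 45.2 gf 0 t 36.8 F [ 0.6  0.4 -0.1]
  yaw -0.0 deg -> wz 0.000 rad  (q6 -35) ; shift after turn: x -3.6 y -5.0 z 129.6
```

```bash
python3 -m creep '[[[-4,-5,40],[0,0,0]],[[0,0,40],[0,0,0]],[[0,0,30],[0,0,0]],[[0,0,19],[0,0,0]],[[0,0,0],[0,0,0]],[[0,0,0],[0,0,0]],[[0,0,0],[0,0,0]]]'
python3 -m creep '[[[0,0,0],[0,0,0]],[[0,0,0],[0,0,0]],[[0,0,0],[0,0,0]],[[0,0,0],[0,0,0]],[[0,0,0],[0,0,0]],[[0,0,0],[0,0,0]]]' 0
python3 -m creep '[[[0,0,-10],[0,0,0]],[[0,0,-40],[0,0,0]],[[0,0,-40],[0,0,0]],[[0,0,-35],[0,0,0]],[[0,0,0],[0,0,0]]]'
python3 go.py 485 -5 130 8
```

```text
clock: 37.67
eef_pos: [0.6006, -0.3636, 0.0044]
tool_rot: [-0.031, 1.0, -0.001, 0.001]
ft_force: [0.3, -0.8, -0.7]
grip_width: 0.0452
grasp_force: 0.0
clock: 38.42
eef_pos: [0.5998, -0.3631, 0.0031]
tool_rot: [-0.031, 1.0, -0.0, 0.001]
ft_force: [-1.2, 0.7, 5.7]
grip_width: 0.0095
grasp_force: 58.8
clock: 39.05
eef_pos: [0.6014, -0.3641, 0.1317]
tool_rot: [-0.031, 1.0, -0.002, 0.003]
ft_force: [0.5, -0.6, 0.4]
grip_width: 0.0093
grasp_force: 58.6
at [ 601.4 -364.1  131.7] th 93.6 q1 -31.2 q6 -34.8 tilt 0.44 w 9.3 gf 59 t 39.0 F [ 0.5 -0.6  0.4]
  yaw -85.6 deg -> wz 1.493 rad  (q6 81) ; shift after turn: x 371.8 y -65.3 z 1.7
```

```bash
python3 -m creep '[[[0,0,0],[0,0,0.166]],[[0,0,0],[0,0,0.166]],[[0,0,0],[0,0,0.166]],[[0,0,0],[0,0,0.166]],[[0,0,0],[0,0,0.166]],[[0,0,0],[0,0,0.166]],[[0,0,0],[0,0,0.166]],[[0,0,0],[0,0,0.166]],[[0,0,0],[0,0,0.165]]]'
python3 -m creep '[[[46,-8,0],[0,0,0]],[[46,-8,0],[0,0,0]],[[46,-8,0],[0,0,0]],[[46,-8,0],[0,0,0]],[[46,-8,0],[0,0,0]],[[46,-8,0],[0,0,0]],[[46,-8,0],[0,0,0]],[[46,-8,0],[0,0,0]],[[0,0,0],[0,0,0]],[[0,0,0],[0,0,0]],[[0,0,30],[0,0,0]],[[0,0,0],[0,0,0]]]'
python3 go.py 485 -5 36 8
```

```text
clock: 40.17
eef_pos: [0.5985, -0.3623, 0.1252]
tool_rot: [0.658, 0.753, -0.0, -0.002]
ft_force: [0.7, 0.7, -1.0]
grip_width: 0.0093
grasp_force: 58.6
clock: 41.68
eef_pos: [0.4828, -0.0086, 0.0952]
tool_rot: [0.657, 0.754, -0.002, -0.002]
ft_force: [-0.5, 0.7, -0.3]
grip_width: 0.0094
grasp_force: 58.6
at [482.8  -8.6  95.2] th 7.9 q1 -1.0 q6 81.1 tilt 0.31 w 9.4 gf 59 t 41.7 F [-0.5  0.7 -0.3]
  yaw 0.1 deg -> wz -0.002 rad  (q6 81) ; shift after turn: x 3.2 y 2.7 z 59.2
```

```bash
python3 -m creep '[[[3,3,20],[0,0,0]],[[0,0,20],[0,0,0]],[[0,0,19],[0,0,0]],[[0,0,0],[0,0,0]],[[0,0,0],[0,0,0]]]'
python3 -m creep '[[[0,0,0],[0,0,0]],[[0,0,0],[0,0,0]],[[0,0,0],[0,0,0]],[[0,0,-20],[0,0,0]],[[0,0,-40],[0,0,0]],[[0,0,-30],[0,0,0]],[[0,0,0],[0,0,0]]]' 22
python3 -m creep '[[[0,0,0],[0,0,-0.169]],[[0,0,0],[0,0,-0.169]],[[0,0,0],[0,0,-0.169]],[[0,0,0],[0,0,-0.169]],[[0,0,0],[0,0,-0.169]],[[0,0,0],[0,0,-0.169]],[[0,0,0],[0,0,-0.169]],[[0,0,0],[0,0,-0.169]],[[0,0,0],[0,0,-0.169]]]' 45
python3 go.py 611 -81 120 95
```

```text
clock: 42.3
eef_pos: [0.4881, -0.0045, 0.0392]
tool_rot: [0.656, 0.755, 0.0, 0.001]
ft_force: [0.2, 0.2, -0.2]
grip_width: 0.0091
grasp_force: 58.7
clock: 43.18
eef_pos: [0.4894, -0.004, 0.131]
tool_rot: [0.656, 0.755, 0.002, 0.002]
ft_force: [0.0, -0.7, -0.3]
grip_width: 0.0221
grasp_force: 0.0
clock: 44.3
eef_pos: [0.4862, -0.004, 0.1269]
tool_rot: [-0.048, 0.999, 0.0, -0.001]
ft_force: [-0.2, -0.3, 0.3]
grip_width: 0.045
grasp_force: 0.0
at [486.2  -4.  126.9] th 95.5 q1 -0.5 q6 -6.0 tilt 0.14 w 45.0 gf 0 t 44.3 F [-0.2 -0.3  0.3]
  yaw -0.5 deg -> wz 0.009 rad  (q6 -13) ; shift after turn: x -117.6 y -87.6 z 6.9
```

```bash
python3 -m creep '[[[-39,-29,0],[0,0,0]],[[-39,-29,0],[0,0,0]],[[-39,-29,0],[0,0,0]],[[0,0,0],[0,0,0]],[[0,0,0],[0,0,0]]]'
python3 - <<'E'
from h import *
p=cam('scene')
for q in ('bar_mid','light_tweezers_mid','marker_mid','cutters_mid','dark_tweezers_mid'):
  print(q,[ (round(r['score'],2),np.round(r['position'],1),atz(p,r['position'],.006).round(3)) for r in vision.place_of(p,q)[:2]])
E
python3 go.py 611 -80 4 95
```

```text
clock: 44.92
eef_pos: [0.6102, -0.0799, 0.1266]
tool_rot: [-0.045, 0.999, 0.0, -0.002]
ft_force: [-1.0, 0.5, -0.1]
grip_width: 0.0451
grasp_force: 0.0
bar_mid [(0.46, array([293.9, 219.4]), array([ 0.611, -0.074,  0.006]))]
light_tweezers_mid [(0.61, array([218.2, 198.1]), array([0.484, 0.116, 0.006])), (0.48, array([236.9, 221. ]), array([0.48 , 0.007, 0.006]))]
marker_mid [(0.56, array([236.6, 223. ]), array([0.475, 0.   , 0.006]))]
cutters_mid [(0.65, array([238.1, 228. ]), array([ 0.469, -0.018,  0.006]))]
dark_tweezers_mid [(0.56, array([245.4, 219.1]), array([0.503, 0.   , 0.006])), (0.17, array([239.9, 228.2]), array([ 0.472, -0.021,  0.006]))]
at [611.1 -79.5 128.8] th 95.2 q1 -7.4 q6 -12.6 tilt 0.02 w 44.9 gf 0 t 45.2 F [ 0.5 -1.1  0.1]
  yaw -0.2 deg -> wz 0.004 rad  (q6 -12) ; shift after turn: x 0.2 y -0.4 z 124.8
```

```bash
python3 -m creep '[[[0,2,40],[0,0,0]],[[0,0,40],[0,0,0]],[[0,0,30],[0,0,0]],[[0,0,16],[0,0,0]],[[0,0,0],[0,0,0]],[[0,0,0],[0,0,0]],[[0,0,0],[0,0,0]]]'
python3 -m creep '[[[0,0,0],[0,0,0]],[[0,0,0],[0,0,0]],[[0,0,0],[0,0,0]],[[0,0,0],[0,0,0]],[[0,0,0],[0,0,0]],[[0,0,0],[0,0,0]]]' 0
python3 -m creep '[[[0,0,-10],[0,0,0]],[[0,0,-40],[0,0,0]],[[0,0,-40],[0,0,0]],[[0,0,-35],[0,0,0]],[[0,0,0],[0,0,0]]]'
python3 -m creep '[[[0,0,0],[0,0,0.169]],[[0,0,0],[0,0,0.169]],[[0,0,0],[0,0,0.169]],[[0,0,0],[0,0,0.169]],[[0,0,0],[0,0,0.169]],[[0,0,0],[0,0,0.169]],[[0,0,0],[0,0,0.169]],[[0,0,0],[0,0,0.169]],[[0,0,0],[0,0,0.169]]]'
python3 go.py 473 -17 130 8
```

```text
clock: 46.1
eef_pos: [0.6127, -0.0783, 0.004]
tool_rot: [-0.045, 0.999, -0.0, 0.002]
ft_force: [-0.4, 0.4, -0.3]
grip_width: 0.045
grasp_force: 0.0
clock: 46.85
eef_pos: [0.612, -0.0783, 0.0032]
tool_rot: [-0.045, 0.999, -0.0, 0.001]
ft_force: [-0.8, -0.3, 6.1]
grip_width: 0.0097
grasp_force: 60.7
clock: 47.48
eef_pos: [0.6137, -0.0783, 0.131]
tool_rot: [-0.045, 0.999, -0.001, 0.004]
ft_force: [-0.6, 0.3, -1.1]
grip_width: 0.0097
grasp_force: 60.0
clock: 48.6
eef_pos: [0.6101, -0.0779, 0.1252]
tool_rot: [0.658, 0.753, -0.001, -0.002]
ft_force: [-0.7, -1.1, -0.7]
grip_width: 0.0097
grasp_force: 60.0
at [610.1 -77.9 125.2] th 7.7 q1 -7.3 q6 75.0 tilt 0.21 w 9.7 gf 60 t 48.6 F [-0.7 -1.1 -0.7]
  yaw 0.3 deg -> wz -0.005 rad  (q6 80) ; shift after turn: x 79.3 y -127.3 z -4.8
```

```bash
python3 -m creep '[[[20,-32,0],[0,0,0]],[[20,-32,0],[0,0,0]],[[20,-32,0],[0,0,0]],[[20,-32,0],[0,0,0]],[[0,0,0],[0,0,0]],[[0,0,0],[0,0,0]],[[0,0,30],[0,0,0]],[[0,0,30],[0,0,0]],[[0,0,23],[0,0,0]],[[0,0,0],[0,0,0]],[[0,0,0],[0,0,0]]]'
python3 -m creep '[[[0,0,0],[0,0,0]],[[0,0,0],[0,0,0]],[[0,0,0],[0,0,0]],[[0,0,-20],[0,0,0]],[[0,0,-40],[0,0,0]],[[0,0,-40],[0,0,0]],[[0,0,0],[0,0,0]]]' 22
python3 go.py 469 -285 140 -85.5 469 -285 90 -85.5
```

```text
clock: 49.98
eef_pos: [0.4747, -0.017, 0.0447]
tool_rot: [0.656, 0.755, 0.0, 0.0]
ft_force: [0.9, -0.9, -0.7]
grip_width: 0.0098
grasp_force: 60.0
clock: 50.85
eef_pos: [0.4763, -0.0168, 0.1479]
tool_rot: [0.656, 0.755, 0.003, 0.003]
ft_force: [-0.2, -0.2, -0.3]
grip_width: 0.0222
grasp_force: 0.0
at [476.3 -16.8 147.9] th 8.0 q1 -2.0 q6 79.9 tilt 0.46 w 22.2 gf 0 t 50.9 F [-0.2 -0.2 -0.3]
  yaw -93.5 deg -> wz 1.632 rad  (q6 144) ; shift after turn: x -28.3 y 266.8 z 7.9
  yaw -360.0 deg -> wz 6.283 rad  (q6 144) ; shift after turn: x 0.0 y 0.0 z 50.0
```

```bash
python3 -m creep '[[[0,0,0],[0,0,0.181]],[[0,0,0],[0,0,0.181]],[[0,0,0],[0,0,0.181]],[[0,0,0],[0,0,0.181]],[[0,0,0],[0,0,0.181]],[[0,0,0],[0,0,0.181]],[[0,0,0],[0,0,0.181]],[[0,0,0],[0,0,0.181]],[[0,0,0],[0,0,0.184]]]' 45
python3 -m creep '[[[-5,44,0],[0,0,0]],[[-5,44,0],[0,0,0]],[[-5,44,0],[0,0,0]],[[-5,44,0],[0,0,0]],[[-4,44,0],[0,0,0]],[[-4,46,0],[0,0,0]],[[0,0,0],[0,0,0]],[[0,0,0],[0,0,0]]]'
python3 - <<'E'
from h import *
P={n:cam(n) for n in('scene','top')}
a=cv2.resize(P['top']['image'][190:265,205:295],None,fx=6.5,fy=6.5,interpolation=cv2.INTER_CUBIC);b=cv2.resize(P['scene']['image'][170:280,180:300],None,fx=4.875,fy=4.875,interpolation=cv2.INTER_CUBIC)
c=np.vstack([a,b]); c=cv2.resize(c,None,fx=.58,fy=.58); cv2.imwrite('pics/c5.png',c);print(c.shape)
for n,p in P.items():
    c=cloud(p).reshape(-1,3); u=(c[:,:2]-[.4685,-.0175])@np.array([[.99,-.139],[.139,.99]]); m=(abs(u[:,0])<.042)&(abs(u[:,1])<.07); print(n,'max height in tote',np.nanpercentile(c[m,2]*1000,[50,90,99,100]).round(1))
totes(P)
E
python3 go.py 469 -285 140 -85.5
```

```text
clock: 51.98
eef_pos: [0.4727, -0.0167, 0.1432]
tool_rot: [0.999, 0.036, -0.001, -0.0]
ft_force: [0.6, -0.7, 0.4]
grip_width: 0.0448
grasp_force: 0.0
clock: 52.98
eef_pos: [0.4657, -0.2835, 0.1432]
tool_rot: [0.999, 0.039, -0.001, -0.001]
ft_force: [-0.5, -0.5, -0.8]
grip_width: 0.0451
grasp_force: 0.0
(594, 339, 3)
scene max height in tote [ 8.8 32.5 38.6 40.1]
top max height in tote [12.5 33.  39.3 42. ]
grey scene 644 [468.5 -17.8] [125.1 186.4] 7.9 z med/90 [57.9 63.1]
grey top 252 [469.  -16.3] [121.6 182.3] 7.7 z med/90 [60.5 64.8]
blue scene 722 [ 476.  -286.1] [124.6 186.2] 1.3 z med/90 [52.8 57.3]
blue top 141 [ 475.4 -253.7] [120.8 121. ] 0.7 z med/90 [53.5 58.2]
orange scene 504 [440.5 233.8] [188.5 122.9] 88.9 z med/90 [52.6 57.4]
orange top 304 [441.1 235.6] [183.4 120. ] 88.4 z med/90 [53.9 57.7]
lidplate scene 1435 [620.7 211. ] [236.1 188.2] 89.9 z med/90 [10.2 13.4]
lidplate top 1795 [620.3 216.4] [242.1 189.1] 89.7 z med/90 [ 9.5 13.2]
lidgrip scene 106 [623.9 216.6] [75.5 16.4] 85.3 z med/90 [42.1 45.9]
lidgrip top 94 [624.4 219.1] [69.8 14.7] 83.9 z med/90 [42.4 46.3]
at [ 466.2 -282.9  143.8] th -85.4 q1 -31.3 q6 144.2 tilt 0.09 w 45.4 gf 0 t 53.1 F [ 0.2  0.3 -0.6]
  yaw -0.1 deg -> wz 0.002 rad  (q6 144) ; shift after turn: x 2.6 y 2.4 z 3.8
```

View pics/c5.png

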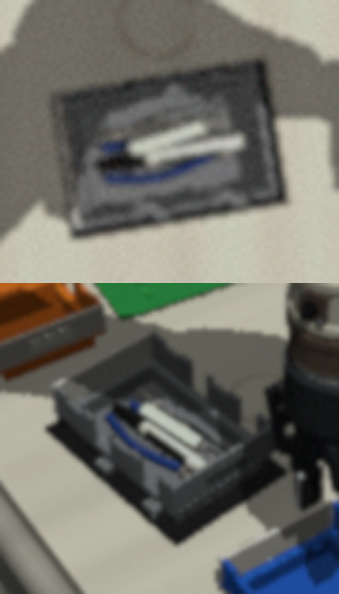

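```bash
python3 go.py 475.5 -285.5 9 -89; python3 -m creep '[[[0,2,0],[0,0,0.063]],[[-9,0,0],[0,0,0]],[[0,0,40],[0,0,0]],[[0,0,40],[0,0,0]],[[0,0,30],[0,0,0]],[[0,0,0],[0,0,0]],[[0,0,0],[0,0,0]]]'
python3 go.py 475.5 -285.5 9 -89
```

```text
at [ 466.2 -282.9  143.8] th -85.4 q1 -31.3 q6 144.2 tilt 0.09 w 45.4 gf 0 t 53.1 F [ 0.2  0.3 -0.6]
  yaw -3.6 deg -> wz 0.063 rad  (q6 148) ; shift after turn: x 9.3 y 2.8 z 134.8
clock: 53.95
eef_pos: [0.4583, -0.2863, 0.0355]
tool_rot: [1.0, 0.008, 0.001, 0.0]
ft_force: [0.4, -0.6, 1.3]
grip_width: 0.0452
grasp_force: 0.0
at [ 458.3 -286.3   35.5] th -89.0 q1 -32.0 q6 147.0 tilt 0.09 w 45.2 gf 0 t 54.0 F [ 0.4 -0.6  1.3]
  yaw 0.0 deg -> wz -0.001 rad  (q6 148) ; shift after turn: x 17.2 y -0.5 z 26.5
```

```bash
python3 -m creep '[[[9,0,0],[0,0,0]],[[8,0,0],[0,0,0]],[[0,0,13],[0,0,0]],[[0,0,14],[0,0,0]],[[0,0,0],[0,0,0]],[[0,0,0],[0,0,0]]]'
python3 -m creep '[[[0,0,0],[0,0,0]],[[0,0,0],[0,0,0]],[[0,0,0],[0,0,0]],[[0,0,0],[0,0,0]],[[0,0,0],[0,0,0]],[[0,0,0],[0,0,0]]]' 0
python3 -m creep '[[[0,0,-10],[0,0,0]],[[0,0,-30],[0,0,0]],[[0,0,-40],[0,0,0]],[[0,0,-40],[0,0,0]],[[0,0,0],[0,0,0]],[[0,0,0],[0,0,0]]]'
python3 go.py 468.7 -17.3 130 97.8 468.7 -17.3 80 97.8
```

```text
clock: 54.7
eef_pos: [0.4742, -0.2859, 0.0068]
tool_rot: [1.0, 0.008, -0.001, -0.0]
ft_force: [-0.3, 0.3, -1.1]
grip_width: 0.0448
grasp_force: 0.0
clock: 55.45
eef_pos: [0.475, -0.2863, 0.0078]
tool_rot: [1.0, 0.008, 0.0, 0.0]
ft_force: [-0.7, 0.2, 5.7]
grip_width: 0.0092
grasp_force: 59.8
clock: 56.2
eef_pos: [0.4738, -0.2854, 0.1261]
tool_rot: [1.0, 0.008, -0.001, -0.001]
ft_force: [-0.1, 0.1, -2.7]
grip_width: 0.0089
grasp_force: 59.0
at [ 473.8 -285.4  126.1] th -89.1 q1 -31.1 q6 148.0 tilt 0.14 w 8.9 gf 59 t 56.2 F [-0.1  0.1 -2.7]
  yaw 186.9 deg -> wz -3.262 rad  (q6 -10) ; shift after turn: x -31.4 y 266.3 z -3.9
  yaw -360.0 deg -> wz 6.283 rad  (q6 -10) ; shift after turn: x 0.0 y 0.0 z 50.0
```

```bash
python3 -m creep '[[[0,0,0],[0,0,-0.16]],[[0,0,0],[0,0,-0.16]],[[0,0,0],[0,0,-0.16]],[[0,0,0],[0,0,-0.16]],[[0,0,0],[0,0,-0.16]],[[0,0,0],[0,0,-0.16]],[[0,0,0],[0,0,-0.16]],[[0,0,0],[0,0,-0.16]],[[0,0,0],[0,0,-0.16]],[[0,0,0],[0,0,-0.16]]]'
python3 -m creep '[[[0,0,0],[0,0,-0.166]],[[0,0,0],[0,0,-0.166]],[[0,0,0],[0,0,-0.166]],[[0,0,0],[0,0,-0.166]],[[0,0,0],[0,0,-0.166]],[[0,0,0],[0,0,-0.166]],[[0,0,0],[0,0,-0.166]],[[0,0,0],[0,0,-0.166]],[[0,0,0],[0,0,-0.166]],[[0,0,0],[0,0,-0.166]],[[0,0,0],[0,0,0]]]'
python3 go.py 468.7 -17.3 130 97.8
```

```text
clock: 57.45
eef_pos: [0.473, -0.2849, 0.1245]
tool_rot: [0.689, 0.725, -0.001, -0.003]
ft_force: [-0.5, -0.7, -2.4]
grip_width: 0.0089
grasp_force: 58.8
clock: 58.82
eef_pos: [0.4733, -0.2852, 0.125]
tool_rot: [-0.066, 0.998, 0.001, -0.002]
ft_force: [-0.5, 0.4, -2.2]
grip_width: 0.009
grasp_force: 58.8
at [ 473.3 -285.2  125. ] th 97.6 q1 -31.1 q6 -38.6 tilt 0.27 w 9.0 gf 59 t 58.8 F [-0.5  0.4 -2.2]
  yaw 0.2 deg -> wz -0.004 rad  (q6 -10) ; shift after turn: x -31.8 y 266.0 z -5.0
```

```bash
cat >> h.py <<'E'
def held(cx,cy,z0,z1,P=None,hx=.12,hy=.125):
    P=P or {n:cam(n) for n in('scene','top')}
    for n,p in P.items():
        c=cloud(p).reshape(-1,3); m=(abs(c[:,0]-cx)<hx)&(abs(c[:,1]-cy)<hy)&(c[:,2]>z0)&(c[:,2]<z1); q=c[m]
        if len(q)<8: print(n,'few',len(q)); continue
        r=cv2.minAreaRect((q[:,:2]*1000).astype(np.float32)); print(n,len(q),np.round(r[0],1),np.round(r[1],1),round(r[2],1),'z90',np.percentile(q[:,2]*1000,[50,90,98]).round(1))
E
python3 - <<'E'
from h import *
held(.473,-.285,.158,.185)
E
```

```text
scene 1076 [ 469.  -285.5] [124.8 185.3] 7.1 z90 [169.2 175.6 182.1]
top 144 [ 463.1 -239.5] [119.8  92.8] 7.5 z90 [172.4 175.7 177.6]
```

```bash
python3 go.py 473 -17 130 98; python3 -m creep '[[[-4,33,0],[0,0,-0.006]],[[-5,33,0],[0,0,0]],[[-5,33,0],[0,0,0]],[[-5,33,0],[0,0,0]],[[-5,33,0],[0,0,0]],[[-5,33,0],[0,0,0]],[[-4,33,0],[0,0,0]],[[-3,34,0],[0,0,0]],[[0,0,0],[0,0,0]],[[0,0,0],[0,0,0]],[[0,0,0],[0,0,0]]]'
python3 - <<'E'
from h import *
held(.469,-.017,.158,.185)
E
python3 go.py 473 -17 80 98
```

```text
at [ 473.8 -285.4  125.8] th 97.5 q1 -31.1 q6 -38.6 tilt 0.18 w 8.9 gf 59 t 58.9 F [ 0.4  0.6 -2.6]
  yaw 0.5 deg -> wz -0.008 rad  (q6 -10) ; shift after turn: x -36.6 y 265.9 z -4.2
clock: 60.3
eef_pos: [0.4735, -0.0193, 0.1272]
tool_rot: [-0.069, 0.998, -0.0, -0.0]
ft_force: [-0.5, -0.0, -2.3]
grip_width: 0.0088
grasp_force: 59.2
scene 936 [468.9 -21.9] [126.1 185.2] 7.2 z90 [169.6 176.7 181.7]
top 141 [477.1 -79.8] [124.7  59.9] 5.4 z90 [173.1 177.3 179.5]
at [473.5 -19.4 127.3] th 97.9 q1 -2.3 q6 -10.3 tilt 0.01 w 8.8 gf 59 t 60.4 F [ 0.2 -0.3 -3. ]
  yaw 0.1 deg -> wz -0.001 rad  (q6 -10) ; shift after turn: x 0.2 y 2.4 z 47.3
```

```bash
python3 -m creep '[[[0,3.5,0],[0,0,-0.005]],[[0,0,20],[0,0,0]],[[0,0,20],[0,0,0]],[[0,0,8],[0,0,0]],[[0,0,4],[0,0,0]],[[0,0,0],[0,0,0]],[[0,0,0],[0,0,0]]]'
python3 -m creep '[[[0,0,3],[0,0,0]],[[0,0,3],[0,0,0]],[[0,0,3],[0,0,0]],[[0,0,0],[0,0,0]],[[0,0,0],[0,0,0]]]'
python3 - <<'E'
from h import *
held(.469,-.017,.095,.125)
E
python3 go.py 473 -17 64 98
```

```text
clock: 61.28
eef_pos: [0.4736, -0.0152, 0.076]
tool_rot: [-0.073, 0.997, -0.0, 0.001]
ft_force: [-0.1, -0.7, -2.9]
grip_width: 0.009
grasp_force: 59.2
clock: 61.9
eef_pos: [0.473, -0.0151, 0.0663]
tool_rot: [-0.073, 0.997, -0.0, -0.0]
ft_force: [-0.8, 0.4, -1.7]
grip_width: 0.0093
grasp_force: 59.2
scene 937 [467.6 -16.5] [124.2 186.2] 8.4 z90 [107.8 115.8 120.6]
top 129 [476.9 -74.5] [121.   61.2] 6.3 z90 [112.6 116.3 118.2]
at [473.1 -15.1  66.4] th 98.3 q1 -1.8 q6 -10.1 tilt 0.01 w 9.5 gf 59 t 62.0 F [-1.3 -0.3 -3.1]
  yaw -0.3 deg -> wz 0.006 rad  (q6 -10) ; shift after turn: x 0.4 y -1.8 z 2.4
```

```bash
python3 -m creep '[[[0,-1,1.5],[0,0,0]],[[0,0,1.5],[0,0,0]],[[0,0,0],[0,0,0]],[[0,0,0],[0,0,0]]]'
python3 -m creep '[[[0,0,0],[0,0,0]],[[0,0,0],[0,0,0]],[[0,0,0],[0,0,0]],[[0,0,0],[0,0,0]]]' 24
python3 -m creep '[[[0,0,-15],[0,0,0]],[[0,0,-30],[0,0,0]],[[0,0,-40],[0,0,0]],[[0,0,-40],[0,0,0]],[[0,0,0],[0,0,0]]]'
python3 go.py 441 235 185 88.5
```

```text
clock: 62.5
eef_pos: [0.4734, -0.0162, 0.0648]
tool_rot: [-0.072, 0.997, -0.0, 0.001]
ft_force: [-3.3, 0.2, 8.2]
grip_width: 0.0092
grasp_force: 60.9
clock: 63.0
eef_pos: [0.4731, -0.0161, 0.0632]
tool_rot: [-0.073, 0.997, -0.0, -0.0]
ft_force: [0.3, -0.6, 0.1]
grip_width: 0.024
grasp_force: 0.0
clock: 63.62
eef_pos: [0.4757, -0.0162, 0.1916]
tool_rot: [-0.073, 0.997, -0.0, 0.004]
ft_force: [0.3, 0.5, 0.1]
grip_width: 0.0239
grasp_force: 0.0
at [475.7 -16.2 191.6] th 98.3 q1 -1.9 q6 -10.3 tilt 0.43 w 23.9 gf 0 t 63.6 F [0.3 0.5 0.1]
  yaw -9.8 deg -> wz 0.171 rad  (q6 30) ; shift after turn: x 41.2 y 250.2 z 6.6
```

```bash
python3 -m creep '[[[0,0,0],[0,0,0.171]],[[6,36,0],[0,0,0]],[[6,36,0],[0,0,0]],[[6,36,0],[0,0,0]],[[6,36,0],[0,0,0]],[[6,36,0],[0,0,0]],[[6,36,10],[0,0,0]],[[3,34,10],[0,0,0]],[[0,0,0],[0,0,0]],[[0,0,0],[0,0,0]],[[0,0,0],[0,0,0]]]' 45
python3 - <<'E'
from h import *
P={n:cam(n) for n in('scene','top')}
held(.469,-.017,.098,.125,P)
c=cv2.resize(P['scene']['image'][140:300,130:330],None,fx=3.2,fy=3.2,interpolation=cv2.INTER_CUBIC); cv2.imwrite('pics/c6.png',c)
totes(P)
p=P['scene']
for q in ('base_white_end','blue_white_end','blue_grip'): print(q,[ (round(r['score'],2),np.round(r['position'],1)) for r in vision.place_of(p,q)[:2]])
E
python3 go.py 441 235 9 88.5
```

```text
clock: 65.0
eef_pos: [0.4407, 0.2339, 0.1683]
tool_rot: [0.014, 1.0, -0.0, -0.0]
ft_force: [0.4, -0.3, -0.4]
grip_width: 0.045
grasp_force: 0.0
scene 821 [468.8 -17.1] [125.3 188.6] 7.3 z90 [107.6 113.7 115.6]
top 299 [468.  -15.4] [121.5 182.6] 8.4 z90 [111.1 115.  117.8]
grey scene 1395 [466.8 -20.7] [123.9 186.7] 9.1 z med/90 [61.6 68.7]
grey top 1321 [469.5 -19.7] [127.5 175.9] 9.1 z med/90 [60.8 64.7]
blue scene few
blue top few
orange scene 503 [440.2 234.4] [188.7 121.8] 89.1 z med/90 [52.3 57.3]
orange top 230 [441.2 234.7] [181.  119.8] 88.3 z med/90 [53.5 57.9]
lidplate scene 1306 [623.1 213.8] [234.6 187.9] 88.4 z med/90 [10.3 13.4]
lidplate top 1800 [619.9 215.1] [247.3 189.7] 89.1 z med/90 [ 9.5 13.3]
lidgrip scene 104 [624.5 217.4] [73.  16.1] 84.5 z med/90 [42.3 45.7]
lidgrip top 92 [624.6 218.8] [68.6 14.5] 84.6 z med/90 [43.  46.4]
base_white_end []
blue_white_end [(0.65, array([259.9, 222.7]))]
blue_grip [(0.77, array([237.4, 207.1]))]
at [440.8 234.3 168.6] th 88.5 q1 28.0 q6 29.5 tilt 0.03 w 45.5 gf 0 t 65.2 F [-1.7 -0.3  0. ]
  yaw 0.0 deg -> wz -0.001 rad  (q6 30) ; shift after turn: x -0.1 y 0.7 z 159.6
```

View pics/c6.png

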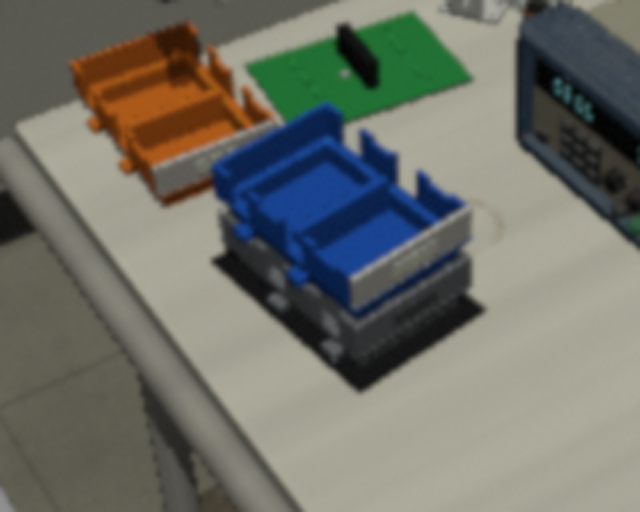

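```bash
python3 -m creep '[[[0,0,50],[0,0,0]],[[0,0,50],[0,0,0]],[[0,0,30],[0,0,0]],[[0,0,20],[0,0,0]],[[0,0,11],[0,0,0]],[[0,0,0],[0,0,0]],[[0,0,0],[0,0,0]]]'
python3 -m creep '[[[0,0,0],[0,0,0]],[[0,0,0],[0,0,0]],[[0,0,0],[0,0,0]],[[0,0,0],[0,0,0]],[[0,0,0],[0,0,0]],[[0,0,0],[0,0,0]]]' 0
python3 -m creep '[[[0,0,-10],[0,0,0]],[[0,0,-35],[0,0,0]],[[0,0,-40],[0,0,0]],[[0,0,-40],[0,0,0]],[[0,0,-40],[0,0,0]],[[0,0,0],[0,0,0]],[[0,0,0],[0,0,0]]]'
python3 go.py 468.5 -16.5 175 -82
```

```text
clock: 66.12
eef_pos: [0.4414, 0.2352, 0.0082]
tool_rot: [0.013, 1.0, 0.0, 0.001]
ft_force: [0.2, -1.4, 0.4]
grip_width: 0.0449
grasp_force: 0.0
clock: 66.88
eef_pos: [0.4413, 0.2351, 0.0081]
tool_rot: [0.013, 1.0, 0.0, 0.001]
ft_force: [0.0, -0.5, 5.4]
grip_width: 0.0089
grasp_force: 59.5
clock: 67.75
eef_pos: [0.4397, 0.2344, 0.1714]
tool_rot: [0.013, 1.0, -0.0, -0.001]
ft_force: [-0.2, -0.5, -3.1]
grip_width: 0.0088
grasp_force: 58.8
at [439.7 234.4 171.4] th 88.5 q1 28.1 q6 29.5 tilt 0.11 w 8.8 gf 59 t 67.8 F [-0.2 -0.5 -3.1]
  yaw -170.5 deg -> wz 2.976 rad  (q6 170) ; shift after turn: x -6.4 y 252.5 z -3.6
```

```bash
python3 -m creep '[[[-5,-36,0],[0,0,0]],[[-5,-36,0],[0,0,0]],[[-5,-36,0],[0,0,0]],[[-5,-36,0],[0,0,0]],[[-5,-36,0],[0,0,0]],[[-5,-36,0],[0,0,0]],[[-5,-34,0],[0,0,0]],[[0,0,0],[0,0,0]]]'
python3 -m creep '[[[0,0,0],[0,0,0.165]],[[0,0,0],[0,0,0.165]],[[0,0,0],[0,0,0.165]],[[0,0,0],[0,0,0.165]],[[0,0,0],[0,0,0.165]],[[0,0,0],[0,0,0.165]],[[0,0,0],[0,0,0.165]],[[0,0,0],[0,0,0.165]],[[0,0,0],[0,0,0.165]]]'
python3 -m creep '[[[0,0,0],[0,0,0.165]],[[0,0,0],[0,0,0.165]],[[0,0,0],[0,0,0.165]],[[0,0,0],[0,0,0.165]],[[0,0,0],[0,0,0.165]],[[0,0,0],[0,0,0.165]],[[0,0,0],[0,0,0.165]],[[0,0,0],[0,0,0.165]],[[0,0,0],[0,0,0.165]],[[0,0,0],[0,0,0]]]'
python3 - <<'E'
from h import *
held(.469,-.017,.205,.230)
E
python3 go.py 468.5 -16.5 125 -82
```

```text
clock: 68.75
eef_pos: [0.4678, -0.0179, 0.1702]
tool_rot: [0.015, 1.0, -0.0, -0.002]
ft_force: [-0.3, 0.5, -2.7]
grip_width: 0.009
grasp_force: 59.1
clock: 69.88
eef_pos: [0.4678, -0.0151, 0.1707]
tool_rot: [0.687, 0.726, -0.001, -0.002]
ft_force: [0.0, 0.2, -3.0]
grip_width: 0.0094
grasp_force: 59.1
clock: 71.12
eef_pos: [0.468, -0.0152, 0.1709]
tool_rot: [0.997, 0.074, -0.002, -0.0]
ft_force: [-1.1, -0.6, -1.8]
grip_width: 0.0092
grasp_force: 59.1
scene 831 [464.6 -16.3] [124.9 186. ] 8.6 z90 [214.6 221.4 227.4]
top 121 [473.3 -70. ] [122.8  72.3] 5.1 z90 [218.  221.5 223.5]
at [468.4 -15.5 171.4] th -81.5 q1 -1.9 q6 169.6 tilt 0.12 w 8.5 gf 59 t 71.2 F [ 0.9 -0.6 -2. ]
  yaw -0.5 deg -> wz 0.009 rad  (q6 170) ; shift after turn: x -0.1 y 1.0 z 46.4
```

```bash
python3 -m creep '[[[3,0,0],[0,0,0.008]],[[0,0,20],[0,0,0]],[[0,0,20],[0,0,0]],[[0,0,6],[0,0,0]],[[0,0,0],[0,0,0]],[[0,0,0],[0,0,0]],[[0,0,0],[0,0,0]]]'
python3 - <<'E'
from h import *
held(.469,-.017,.158,.186)
E
python3 go.py 471.5 -16 117 -82
```

```text
clock: 72.1
eef_pos: [0.4727, -0.0156, 0.1271]
tool_rot: [0.998, 0.069, 0.001, 0.0]
ft_force: [-0.1, 0.2, -2.0]
grip_width: 0.0091
grasp_force: 59.1
scene 900 [470.2 -16.1] [125.4 185.6] 8.7 z90 [169.7 176.8 182.2]
top 114 [477.2 -69.3] [121.3  71.7] 6.3 z90 [173.3 177.7 179.4]
at [472.5 -15.6 126.8] th -82.1 q1 -1.9 q6 170.2 tilt 0.06 w 9.0 gf 59 t 72.2 F [-0.2  0.6 -2.4]
  yaw 0.1 deg -> wz -0.002 rad  (q6 170) ; shift after turn: x -1.0 y 0.3 z 9.8
```

```bash
python3 -m creep '[[[-1.5,0,3],[0,0,0]],[[0,0,3],[0,0,0]],[[0,0,3],[0,0,0]],[[0,0,1.5],[0,0,0]],[[0,0,0],[0,0,0]],[[0,0,1.5],[0,0,0]],[[0,0,0],[0,0,0]]]'
python3 - <<'E'
from h import *
held(.469,-.017,.146,.175)
E
python3 go.py 471 -16 115 -82
```

```text
clock: 73.08
eef_pos: [0.4705, -0.0158, 0.116]
tool_rot: [0.998, 0.069, 0.0, 0.0]
ft_force: [-6.5, -0.2, 12.0]
grip_width: 0.0092
grasp_force: 61.5
scene 924 [467.3 -16.4] [125.  187.7] 8.1 z90 [158.2 165.5 171.2]
top 110 [474.7 -69. ] [120.9  73.2] 6.2 z90 [163.1 166.6 168.8]
at [470.5 -15.8 116. ] th -82.1 q1 -1.9 q6 170.2 tilt 0.05 w 9.1 gf 62 t 73.2 F [-5.9  0.1 12.7]
  yaw 0.1 deg -> wz -0.002 rad  (q6 170) ; shift after turn: x 0.5 y 0.2 z 1.0
```

```bash
python3 -m creep '[[[0,0,0],[0,0,0]],[[0,0,0],[0,0,0]],[[0,0,0],[0,0,0]],[[0,0,0],[0,0,0]]]' 24
python3 -m creep '[[[0,0,-15],[0,0,0]],[[0,0,-30],[0,0,0]],[[0,0,-40],[0,0,0]],[[0,0,-40],[0,0,0]],[[0,0,0],[0,0,0]]]'
python3 go.py 624 218 240 175 624 218 20 175
```

```text
clock: 73.68
eef_pos: [0.4707, -0.0158, 0.1141]
tool_rot: [0.998, 0.069, -0.0, -0.0]
ft_force: [0.1, -0.4, 0.1]
grip_width: 0.0238
grasp_force: 0.0
clock: 74.3
eef_pos: [0.4729, -0.0159, 0.2427]
tool_rot: [0.998, 0.069, 0.004, 0.0]
ft_force: [0.4, -0.6, -0.2]
grip_width: 0.0241
grasp_force: 0.0
at [472.9 -15.9 242.7] th -82.1 q1 -1.9 q6 170.2 tilt 0.42 w 24.1 gf 0 t 74.3 F [ 0.4 -0.6 -0.2]
  yaw 257.1 deg -> wz -4.487 rad  (q6 -66) ; shift after turn: x -246.1 y -130.1 z 2.7
  yaw -360.0 deg -> wz 6.283 rad  (q6 -66) ; shift after turn: x 0.0 y 0.0 z 220.0
```

```bash
python3 -m creep '[[[0,0,0],[0,0,-0.168]],[[0,0,0],[0,0,-0.168]],[[0,0,0],[0,0,-0.168]],[[0,0,0],[0,0,-0.168]],[[0,0,0],[0,0,-0.168]],[[0,0,0],[0,0,-0.168]],[[0,0,0],[0,0,-0.168]],[[0,0,0],[0,0,-0.168]]]' 45
python3 -m creep '[[[35,18.5,0],[0,0,0]],[[35,18.5,0],[0,0,0]],[[35,18.5,0],[0,0,0]],[[35,18.5,0],[0,0,0]],[[35,18.5,30],[0,0,0]],[[35,18.5,30],[0,0,0]],[[36,19,40],[0,0,0]],[[0,0,0],[0,0,0]],[[0,0,0],[0,0,0]]]'
python3 - <<'E'
from h import *
P={n:cam(n) for n in('scene','top')}
held(.469,-.017,.15,.175,P)
held(.624,.218,.03,.06,P,.06,.06)
for n,p in P.items():
    c=cloud(p); m=(p['image'][...,1].astype(int)>p['image'][...,2].astype(int)+40)&(p['image'][...,1].astype(int)>p['image'][...,0].astype(int)+40)&(c[...,0]>.5)&(c[...,1]>.08)
    l=cv2.connectedComponentsWithStats(m.astype(np.uint8)); k=1+np.argmax(l[2][1:,4]); q=c[l[1]==k]; r=cv2.minAreaRect((q[:,:2]*1000).astype(np.float32)); print('green',n,np.round(r[0],1),np.round(r[1],1),round(r[2],1),np.median(q[:,2]*1000))
c=cv2.resize(P['scene']['image'][120:300,130:330],None,fx=3,fy=3,interpolation=cv2.INTER_CUBIC); cv2.imwrite('pics/c7.png',c)
E
python3 go.py 624.5 218 16 -5
```

```text
clock: 75.3
eef_pos: [0.47, -0.0158, 0.238]
tool_rot: [0.736, 0.677, -0.001, -0.001]
ft_force: [-0.4, 0.2, 0.5]
grip_width: 0.0449
grasp_force: 0.0
clock: 76.42
eef_pos: [0.6213, 0.2173, 0.1382]
tool_rot: [0.738, 0.675, -0.001, -0.0]
ft_force: [0.5, -0.2, -0.2]
grip_width: 0.045
grasp_force: 0.0
scene 806 [467.5 -17. ] [124.6 185.7] 7.8 z90 [158.9 164.3 166.3]
top 305 [467.5 -14.7] [120.8 182.6] 7.5 z90 [162.1 166.1 167.5]
scene 105 [624.1 217.6] [75.8 17.5] 83.4 z90 [42.  46.1 48.3]
top 82 [623.3 215. ] [61.  14.6] 88.0 z90 [42.4 45.8 47.1]
green scene [663.9 213.9] [129.8 103.4] 83.9 10.091547332286558
green top [625.5 210.9] [105.8 178.9] 83.9 9.614557372409113
at [622.4 217.  141. ] th -5.2 q1 19.2 q6 114.4 tilt 0.13 w 44.9 gf 0 t 76.5 F [0.2 0.4 1. ]
  yaw 0.2 deg -> wz -0.003 rad  (q6 114) ; shift after turn: x 1.2 y 2.0 z 125.0
```

View pics/c7.png

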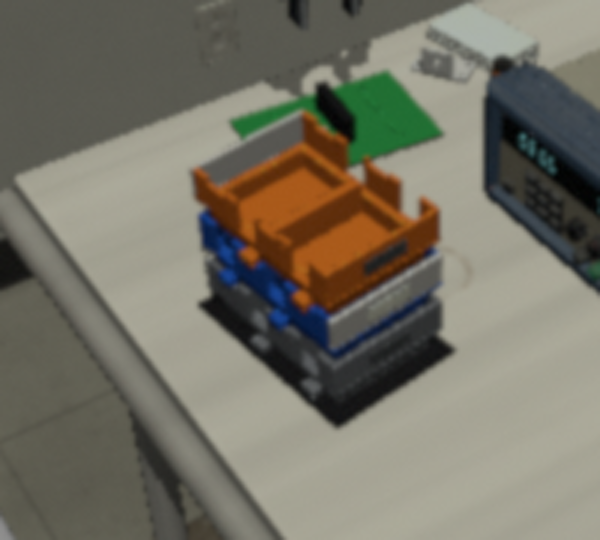

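```bash
python3 -m creep '[[[1,2,40],[0,0,0]],[[0,0,40],[0,0,0]],[[0,0,30],[0,0,0]],[[0,0,15],[0,0,0]],[[0,0,0],[0,0,0]],[[0,0,0],[0,0,0]]]'
python3 -m creep '[[[0,0,0],[0,0,0]],[[0,0,0],[0,0,0]],[[0,0,0],[0,0,0]],[[0,0,0],[0,0,0]],[[0,0,0],[0,0,0]],[[0,0,0],[0,0,0]]]' 0
python3 -m creep '[[[0,0,-10],[0,0,0]],[[0,0,-35],[0,0,0]],[[0,0,-40],[0,0,0]],[[0,0,-40],[0,0,0]],[[0,0,-50],[0,0,0]],[[0,0,-50],[0,0,0]],[[0,0,0],[0,0,0]],[[0,0,0],[0,0,0]]]'
python3 go.py 467.5 -16 240 -82
```

```text
clock: 77.28
eef_pos: [0.6256, 0.2188, 0.0166]
tool_rot: [0.738, 0.675, 0.002, 0.001]
ft_force: [0.3, 0.0, 0.6]
grip_width: 0.0445
grasp_force: 0.0
clock: 78.03
eef_pos: [0.6252, 0.2189, 0.0159]
tool_rot: [0.738, 0.675, 0.001, 0.001]
ft_force: [-0.1, -0.3, 6.4]
grip_width: 0.0128
grasp_force: 60.5
clock: 79.03
eef_pos: [0.6234, 0.2184, 0.2382]
tool_rot: [0.738, 0.675, -0.001, -0.0]
ft_force: [0.1, -0.3, -2.6]
grip_width: 0.0129
grasp_force: 59.7
at [623.4 218.4 238.2] th -5.1 q1 19.3 q6 114.4 tilt 0.12 w 12.9 gf 60 t 79.0 F [ 0.1 -0.3 -2.6]
  yaw -76.9 deg -> wz 1.342 rad  (q6 170) ; shift after turn: x -187.0 y 210.4 z -1.8
```

```bash
python3 -m creep '[[[-35,-19,0],[0,0,0]],[[-35,-19,0],[0,0,0]],[[-35,-19,0],[0,0,0]],[[-35,-19,0],[0,0,0]],[[-35,-19,0],[0,0,0]],[[-35,-19,0],[0,0,0]],[[-37,-20,0],[0,0,0]],[[0,0,0],[0,0,0]]]'
python3 -m creep '[[[0,0,0],[0,0,0.168]],[[0,0,0],[0,0,0.168]],[[0,0,0],[0,0,0.168]],[[0,0,0],[0,0,0.168]],[[0,0,0],[0,0,0.168]],[[0,0,0],[0,0,0.168]],[[0,0,0],[0,0,0.168]],[[0,0,0],[0,0,0.168]],[[0,0,0],[0,0,0]],[[0,0,0],[0,0,0]]]'
python3 - <<'E'
from h import *
P={n:cam(n) for n in('scene','top')}
held(.468,-.016,.218,.24,P)
for n,p in P.items():
    c=cloud(p); im=p['image'].astype(int); m=(im[...,1]>im[...,2]+25)&(im[...,1]>im[...,0]+25)&(c[...,2]>.19)&(abs(c[...,0]-.468)<.13)
    q=c[m]; r=cv2.minAreaRect((q[:,:2]*1000).astype(np.float32)); print('green',n,len(q),np.round(r[0],1),np.round(r[1],1),round(r[2],1),np.median(q[:,2]*1000))
E
python3 go.py 467.5 -16 190 -82
```

```text
clock: 80.03
eef_pos: [0.4655, -0.0173, 0.2372]
tool_rot: [0.739, 0.674, -0.002, -0.002]
ft_force: [0.6, 0.1, -2.0]
grip_width: 0.0125
grasp_force: 59.6
clock: 81.28
eef_pos: [0.4684, -0.0152, 0.2384]
tool_rot: [0.998, 0.07, -0.001, -0.0]
ft_force: [-0.5, -0.2, -1.8]
grip_width: 0.013
grasp_force: 59.6
scene 2023 [465.9 -15. ] [128.3 187.7] 7.6 z90 [232.8 234.8 236.3]
top 845 [474.  -67.1] [124.2  76.6] 8.0 z90 [232.4 235.2 237. ]
green scene 1944 [ 513.7 -343.5] [127.4 853.1] 8.4 232.78983924187833
green top 848 [ 514.3 -401.6] [123.9 747.8] 6.9 232.51291259998402
at [468.5 -15.4 238.8] th -82.0 q1 -1.9 q6 170.1 tilt 0.05 w 12.7 gf 60 t 81.4 F [-0.4  0.3 -1.7]
  yaw 0.0 deg -> wz -0.000 rad  (q6 170) ; shift after turn: x -1.1 y 0.5 z 48.8
```

```bash
python3 -m creep '[[[1,1.5,20],[0,0,0]],[[0,0,20],[0,0,0]],[[0,0,10],[0,0,0]],[[0,0,5],[0,0,0]],[[0,0,0],[0,0,0]],[[0,0,0],[0,0,0]]]'
python3 -m creep '[[[0,0,3],[0,0,0]],[[0,0,3],[0,0,0]],[[0,0,2],[0,0,0]],[[0,0,0],[0,0,0]],[[0,0,2],[0,0,0]],[[0,0,0],[0,0,0]]]'
python3 - <<'E'
from h import *
held(.468,-.016,.162,.182)
E
python3 go.py 467.5 -16 173 -82
```

```text
clock: 82.12
eef_pos: [0.4704, -0.017, 0.185]
tool_rot: [0.998, 0.069, 0.001, 0.0]
ft_force: [-0.0, -0.8, -2.1]
grip_width: 0.013
grasp_force: 59.6
clock: 82.88
eef_pos: [0.4697, -0.0169, 0.1742]
tool_rot: [0.998, 0.069, -0.0, -0.0]
ft_force: [-0.4, 0.5, -2.3]
grip_width: 0.0132
grasp_force: 59.6
scene 2022 [467.9 -16.4] [127.4 187.3] 7.8 z90 [168.5 170.9 176. ]
top 736 [475.6 -71. ] [124.8  75.3] 6.0 z90 [167.9 170.9 173.2]
at [469.8 -16.9 174.3] th -82.1 q1 -2.1 q6 170.0 tilt 0.00 w 13.4 gf 60 t 83.0 F [-0.3  0.4 -2.6]
  yaw 0.1 deg -> wz -0.002 rad  (q6 170) ; shift after turn: x -2.2 y -1.3 z 1.3
```

Plate top at ~168 (already near the seat); lower slightly to contact, then release and back off.

```bash
python3 -m creep '[[[0,0,1],[0,0,0]],[[0,0,1],[0,0,0]],[[0,0,0],[0,0,0]]]'
python3 -m creep '[[[0,0,0],[0,0,0]],[[0,0,0],[0,0,0]],[[0,0,0],[0,0,0]],[[0,0,0],[0,0,0]]]' 32
python3 -m creep '[[[0,0,-15],[0,0,0]],[[0,0,-30],[0,0,0]],[[0,0,-40],[0,0,0]],[[0,-40,-20],[0,0,0]],[[0,-50,0],[0,0,0]],[[0,-50,0],[0,0,0]],[[0,-50,0],[0,0,0]],[[0,-50,0],[0,0,0]],[[0,-50,0],[0,0,0]],[[0,0,0],[0,0,0]],[[0,0,0],[0,0,0]]]'
python3 - <<'E'
from h import *
P={n:cam(n) for n in('scene','top')}
held(.468,-.016,.16,.18,P)
held(.468,-.016,.19,.21,P)
for n,p in P.items():
    c=cloud(p).reshape(-1,3); m=(abs(c[:,0]-.468)<.05)&(abs(c[:,1]+.016)<.08)&(abs(c[:,2]-.168)<.006); q=c[m]; A=np.c_[q[:,:2]-[.468,-.016],np.ones(len(q))]; print(n,'plane tilt/height',np.linalg.lstsq(A,q[:,2],rcond=None)[0].round(4))
c=cv2.resize(P['scene']['image'][120:300,130:380],None,fx=3,fy=3,interpolation=cv2.INTER_CUBIC); cv2.imwrite('pics/c8.png',c)
E
```

```text
clock: 83.35
eef_pos: [0.4701, -0.017, 0.1737]
tool_rot: [0.998, 0.069, 0.001, 0.0]
ft_force: [-2.8, 0.1, 6.9]
grip_width: 0.0133
grasp_force: 61.0
clock: 83.85
eef_pos: [0.4698, -0.0169, 0.1722]
tool_rot: [0.998, 0.069, -0.0, -0.0]
ft_force: [0.2, -0.5, -0.3]
grip_width: 0.0322
grasp_force: 0.0
clock: 85.22
eef_pos: [0.4436, 0.1583, 0.2846]
tool_rot: [0.989, 0.142, -0.007, -0.044]
ft_force: [0.2, 0.2, 0.0]
grip_width: 0.0318
grasp_force: 0.0
scene 2253 [468.1 -16.6] [126.7 188.5] 7.7 z90 [168.1 170.6 174.6]
top 2324 [468.3 -15.4] [124.4 184.5] 7.8 z90 [167.6 170.5 172.4]
scene 196 [467.2 -18.5] [71.1 17.2] 9.0 z90 [199.7 203.3 204.6]
top 114 [468. -16.] [69.5 14.1] 7.4 z90 [201.6 204.2 205.6]
scene plane tilt/height [-0.0015 -0.0003  0.1683]
top plane tilt/height [ 0.0007 -0.0004  0.1676]
```

View pics/c8.png

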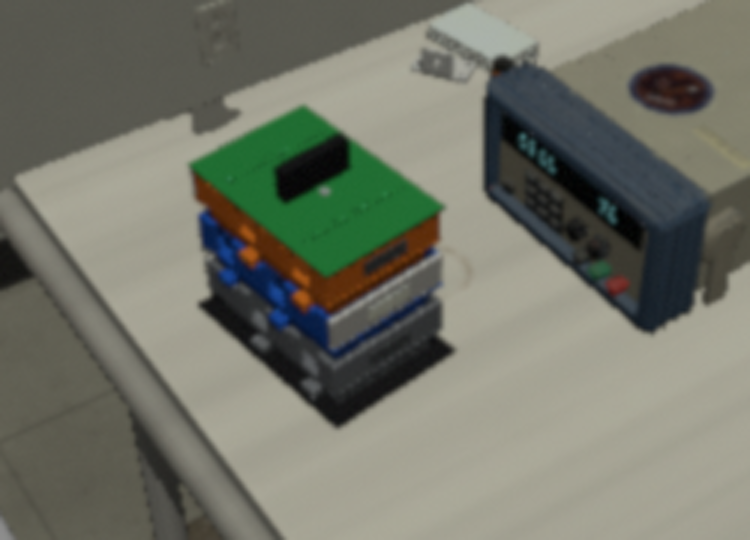

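The cover is level: the plate top is at 168 mm as expected, and it is centred within 1 mm. The stack is interlocked and the robot is clear of it.

```bash
python3 -c "
from workcell import workorder
print(workorder.job_done())"
```

```text
the job is handed in; nothing more can be done
None
```

I packed all five tools in the grey tote, stacked blue and orange turned half round, seated the green cover level, and handed the job in at about 85 s; the hand-in returned no verdict.

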